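# Stand the screw-cap containers in their spill trays

### The arm

A 6-joint arm with a two-finger parallel gripper is mounted at the origin on a cart in front of the work surface, level with it; the furniture and walls round the work are solid. World frame = base frame: x ahead of the robot, y to its left, z up, the work surface at z = 0. Lengths are in mm, angles in degrees, forces in N, time in s.
With the tool pointing down it reaches from about 375 to 900 mm from the base axis. Payload 3.1 kg.
Tool frame: the origin (TCP) lies between the finger pads; the fingertips stand 25 mm ahead of it and the grasp point (between the pads) lies 6 mm ahead of it (ctrl.tcp_to_tips is the distance from the TCP to the fingertips, in mm); z points along the fingers, y is the direction in which the jaws open and shut (so a half turn about z gives the same grasp; the last joint's range is limited). The gripper opens to 87 mm and grips with 3 to 60 N. Pads are 19 mm wide; open, the fingers measure 117 mm over their backs; the gripper's body (75 mm by 190 mm) begins 51 mm behind the grasp point.
Start: joints at [63.169, 30.224, 82.088, -0, 67.689, -10.227], TCP at [178.56, 598.927, 247.548] pointing down, gripper open.
Joint ranges: [-176.69, 176.69], [-43.24, 126.21], [12.49, 139.97], [-82, 262], [0, 151.66], [-163.58, 163.58]. Speed limits (degrees/s): [159.86, 159.86, 180, 180, 180, 180].

### API

Orientations are given as a 3x3 rotation matrix whose columns are the frame's x, y, z axes.
In Python, from plant import ctrl gives the robot as it stands.
- The arm moves only by the shell command python3 -m pendant 'ROWS' [FORCE]. ROWS is JSON, a list of rows, each a list of 5 numbers: the shift along the tool's x, y, z in mm, then the turn about the tool's z in rad, then the closure, from 0 (fully open) to 1 (shut). In form: [[x, y, z, yaw, gripper], ...]. A call has 1 to 5 rows; each row is the pose to reach, as a shift and turn from the pose commanded when the call began, along the tool's axes at that moment; what a row does not reach only later rows make up. A row lasts 1/12 s, in which the tool goes at most 41.7 mm and 7.16 degrees, less where a joint would pass 70% of its speed; a pose out of reach is approached as far as the arm can. A call with a gripper value outside its range is refused whole. The fingers move at their own pace and stop on an object; FORCE is the grip in N (left out, the last holds). Time passes only in rows, so rows that repeat a pose let the fingers close. It gives the time, the measured TCP pose, the force and the opening at its end, in the units of the state.
- ctrl.state(): the state, without advancing time (a new reading comes with each control period).
- ctrl.snapshot(name): name is "scene" or "side" or "wrist"; returns the picture (420x560x3 uint8, blue, green, red); there is no depth.
- ctrl.get_calibration(name): a dict with "intrinsics" (3x3 intrinsics, pixels), "R" (3x3) and "t" (3): a world point X has camera coordinates R X + t. Camera axes: x right, y down, z forward; pixel columns grow to the right and rows downward; lengths in mm; the calibration is good to about 2 mm. A picture is of the moment at which its call begins: read the wrist's pose just before it. get_calibration takes no time and is no camera call; for the wrist camera it gives the pose at the moment of the call.
- ctrl.hand_in(): hands the job in, once; it reports no verdict.
The state is a dict: "time_s": time; "joints": joint angles; "joint_vel": joint speeds; "joint_efforts": joint torques, N m; "tcp_pos": TCP position; "tcp_rot": TCP orientation; "ft_force": force on the tool from outside, world axes, zero at the start; "wrist_torque": the same for the moment, N m; "width": opening from 0.0 (shut) to 1.0 (fully open).
Only numpy, scipy, OpenCV 4.12 (cv2) and the standard library are available. Lean on these libraries where they do the work, as an engineer would, in place of code of your own. Each camera call takes 0.05 s, during which the arm holds its last target.

### The job

Put the four screw-capped containers from the row nearest you into the spill trays, the wider the foot the larger the tray: the slim vial in the smallest tray, the short sample jar in the next, the smaller bottle in the next, and the big bottle in the largest. Set each one down upright, its foot wholly on the round pad in the middle of its tray, and never let one tip over. Leave the foil-capped flask where it stands.

Things in the scene. Friction and masses are not known exactly. Their poses are not given: they have to be found in the camera images.
- vial_mid (a point): slim clear glass vial with a white screw cap, standing, round, 29 mm wide, 98 mm tall (glass 26 mm wide, cap 29 mm wide over its top 18 mm). The point is its centre, half-way up; z points up along it. Loose, 20 to 540 g.
- jar_mid (a point): short clear sample jar with pale powder and a white screw cap, standing, round, 55 mm tall, body 30 mm wide, cap 33 mm wide over its top 13 mm. The point is its centre, half-way up; z points up along it. Loose, 20 to 540 g.
- small_bottle_mid (a point): the smaller of the two lab bottles in the row nearest the robot, screw cap, standing, round, 110 mm tall, body 57 mm wide, cap 47 mm wide over its top 20 mm (grip the cap). The point is its centre, half-way up; z points up along it. Loose, 20 to 540 g.
- big_bottle_mid (a point): the larger of the two lab bottles in the row nearest the robot, screw cap, standing, round, 142 mm tall, body 70 mm wide, cap 47 mm wide over its top 20 mm (grip the cap). The point is its centre, half-way up; z points up along it. Loose, 20 to 540 g.
- tray_s_pad (a point): the smallest of four square stainless-steel spill trays, 70 mm outside, floor 4 mm above the worktop, rim 4 mm thick and 12 mm high, with a flush round black pad 59 mm wide in the middle of the floor. The point is the centre of the pad, on the tray floor; x and y run along the tray's sides, z up. Fixed to the worktop.
- tray_m_pad (a point): the second smallest of four square stainless-steel spill trays, 86 mm outside, floor 4 mm above the worktop, rim 4 mm thick and 12 mm high, with a flush round black pad 63 mm wide in the middle of the floor. The point is the centre of the pad, on the tray floor; x and y run along the tray's sides, z up. Fixed to the worktop.
- tray_l_pad (a point): the second largest of four square stainless-steel spill trays, 104 mm outside, floor 4 mm above the worktop, rim 4 mm thick and 12 mm high, with a flush round black pad 87 mm wide in the middle of the floor. The point is the centre of the pad, on the tray floor; x and y run along the tray's sides, z up. Fixed to the worktop.
- tray_xl_pad (a point): the largest of four square stainless-steel spill trays, 122 mm outside, floor 4 mm above the worktop, rim 4 mm thick and 12 mm high, with a flush round black pad 100 mm wide in the middle of the floor. The point is the centre of the pad, on the tray floor; x and y run along the tray's sides, z up. Fixed to the worktop.
- flask_mid (a point): conical glass flask with a foil cap, round, 64 mm wide at the foot, 104 mm tall, standing in the same row as the containers; loose, to be left alone. The point is its centre, half-way up; z points up. Low bystanders (pen, tweezers, spatula, stir bar, none higher than 15 mm) lie between the containers; the tall things at the back stay where they are.
There are look-alikes about, which are no part of the job. Leave any orange or yellow look-alike of the part that bears vial_mid alone.

How it is judged (in metres and radians):
At the end, for the whole second after the job is handed in: Each container stands upright (within 0.1 rad) and at rest on the floor of its own tray (height within 4 mm), its axis within 15 mm of the centre of that tray's pad; the foil-capped flask is within 30 mm of where it stood (horizontal distance between vial_mid and tray_s_pad below 0.015 m and angle between each of vial_mid, jar_mid, small_bottle_mid, big_bottle_mid's own z axis and vertical below 0.1 rad and z of vial_mid in the frame of tray_s_pad between 0.045 and 0.053 m and linear speed of each of vial, jar, small_bottle, big_bottle below 0.02 m/s and horizontal distance between jar_mid and tray_m_pad below 0.015 m and z of jar_mid in the frame of tray_m_pad between 0.0235 and 0.0315 m and horizontal distance between small_bottle_mid and tray_l_pad below 0.015 m and z of small_bottle_mid in the frame of tray_l_pad between 0.051 and 0.059 m and horizontal distance between big_bottle_mid and tray_xl_pad below 0.015 m and z of big_bottle_mid in the frame of tray_xl_pad between 0.067 and 0.075 m and distance of flask_mid from where it was at the start of the episode below 0.03 m); the robot touches nothing.
It fails at once if a container is tipped by more than 40 degrees (angle between any of vial_mid, jar_mid, small_bottle_mid, big_bottle_mid's own z axis and vertical above 0.7 rad).
It fails at once if the foil-capped flask is moved by more than 30 mm or tipped (distance of flask_mid from where it was at the start of the episode above 0.03 m or angle between flask_mid's own z axis and vertical above 0.5 rad).
It also fails if it takes over 118 s, if anything falls off the work surface, if the arm or the gripper's body presses on something with over 40 N, if the wrist force passes 120 N, or if a joint passes its speed limit or range.

## Working session

There is one attempt and no reset: what is moved stays moved. The work goes in short steps, Python scripts to look and compute and a shell command to move; the robot and the scene stay as the last step left them, time stands still between calls to the robot, and variables do not carry over. Pictures are saved under pics/ and viewed, and the job is handed in when it is done.

```bash
mkdir -p pics && ls && python3 - <<'E'
from plant import ctrl
import cv2
for n in ["scene","side","wrist"]:
    c=ctrl.get_calibration(n); print(n,c)
    cv2.imwrite(f"pics/{n}0.png",ctrl.snapshot(n))
print(ctrl.state())
E
```

```text
pics
scene {'intrinsics': array([[415.96479112,   0.        , 279.92366916],
       [  0.        , 415.96479112, 198.98827087],
       [  0.        ,   0.        ,   1.        ]]), 'R': array([[ 0.88254977, -0.46987888,  0.01788138],
       [-0.30465885, -0.60036429, -0.73942255],
       [ 0.35817438,  0.64712948, -0.67300412]]), 't': array([-456.97476273,  199.8498942 ,  891.66530941])}
side {'intrinsics': array([[502.95277264,   0.        , 283.39031946],
       [  0.        , 502.95277264, 206.81262213],
       [  0.        ,   0.        ,   1.        ]]), 'R': array([[ 0.25454928, -0.96702502,  0.00820273],
       [-0.84767215, -0.22719867, -0.47940869],
       [ 0.46546384,  0.11507991, -0.87755343]]), 't': array([-134.99157539,  472.43137125, 1124.1713711 ])}
wrist {'intrinsics': array([[295.69277967,   0.        , 278.44871643],
       [  0.        , 295.69277967, 206.16645196],
       [  0.        ,   0.        ,   1.        ]]), 'R': array([[ 2.85573599e-01,  9.58356735e-01,  2.96390792e-04],
       [ 9.13238150e-01, -2.72222798e-01,  3.03135004e-01],
       [ 2.90592157e-01
[... 192 characters left out ...]
14e-04,
        6.76886245e+01, -1.02246997e+01]), 'joint_vel': array([-0.06617073, -0.12430817, -0.20719896,  0.01102893,  0.06354932,
        0.01164094]), 'joint_efforts': array([ 9.49046553e-04, -4.40431273e+01, -1.76843423e+01,  6.33499422e-02,
        5.53298160e-02, -9.27546944e-05]), 'tcp_pos': array([178.31351929, 598.49373593, 246.78009754]), 'tcp_rot': array([[-9.58299122e-01,  2.85766017e-01, -7.59627876e-04],
       [ 2.85766868e-01,  9.58298008e-01, -1.49191686e-03],
       [ 3.01610741e-04, -1.64677910e-03, -9.99998599e-01]]), 'ft_force': array([ 0.1068652 , -0.87656584, -0.63991873]), 'wrist_torque': array([-0.01758559,  0.00172863, -0.01643216]), 'width': 1.0035638370136242}
```

View pics/scene0.png

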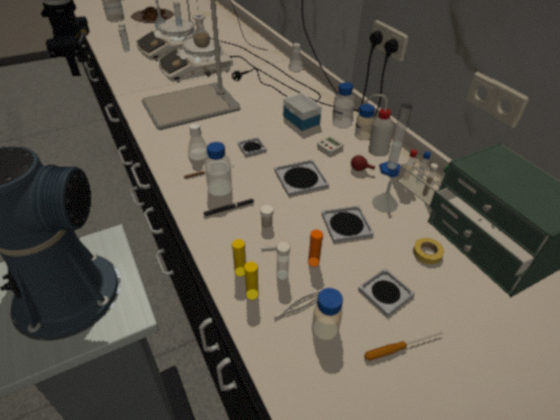

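View pics/side0.png

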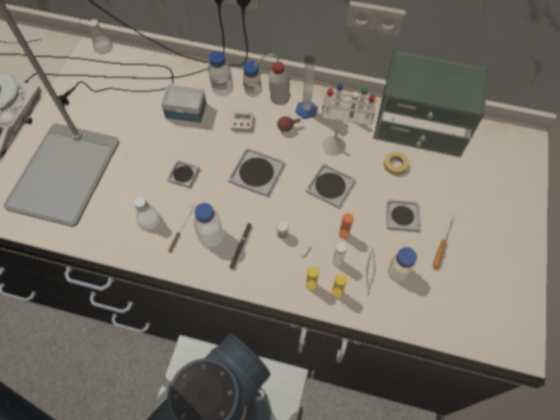

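View pics/wrist0.png

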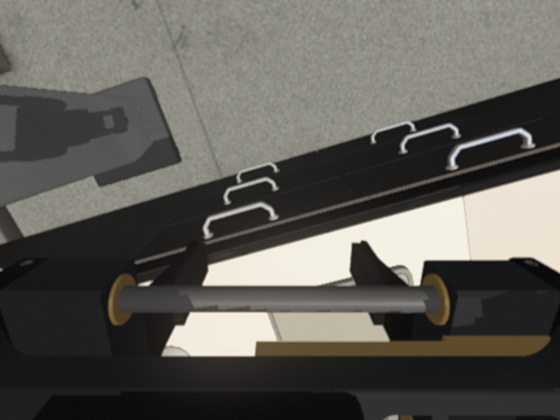

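The scene view shows this row: flask (198,145), big bottle (218,170), jar (267,217), white-capped vial (283,262), and small bottle (328,314). The vial look-alikes are two yellow at (239,257) and (252,280) and one orange at (315,247). I'll enlarge both views to measure.

```bash
python3 - <<'E'
import cv2
def crop(f,x0,y0,x1,y1,s,o):
    im=cv2.imread(f"pics/{f}")[y0:y1,x0:x1]
    im=cv2.resize(im,None,fx=s,fy=s,interpolation=cv2.INTER_CUBIC)
    for x in range((x0//20+1)*20,x1,20):
        cv2.line(im,((x-x0)*s,0),((x-x0)*s,6),(0,0,255),1); cv2.putText(im,str(x),((x-x0)*s-10,16),0,.35,(0,0,255),1)
    for y in range((y0//20+1)*20,y1,20):
        cv2.line(im,(0,(y-y0)*s),(6,(y-y0)*s),(0,0,255),1); cv2.putText(im,str(y),(8,(y-y0)*s+4),0,.35,(0,0,255),1)
    cv2.imwrite(f"pics/{o}",im)
crop("scene0.png",170,110,330,230,5,"sc_a.png")
crop("scene0.png",220,190,380,310,5,"sc_b.png")
crop("scene0.png",270,250,430,370,5,"sc_c.png")
crop("side0.png",120,130,280,250,5,"si_a.png")
crop("side0.png",260,150,420,270,5,"si_b.png")
crop("side0.png",290,190,450,310,5,"si_c.png")
E
```

```text
(no output)
```

View pics/sc_a.png

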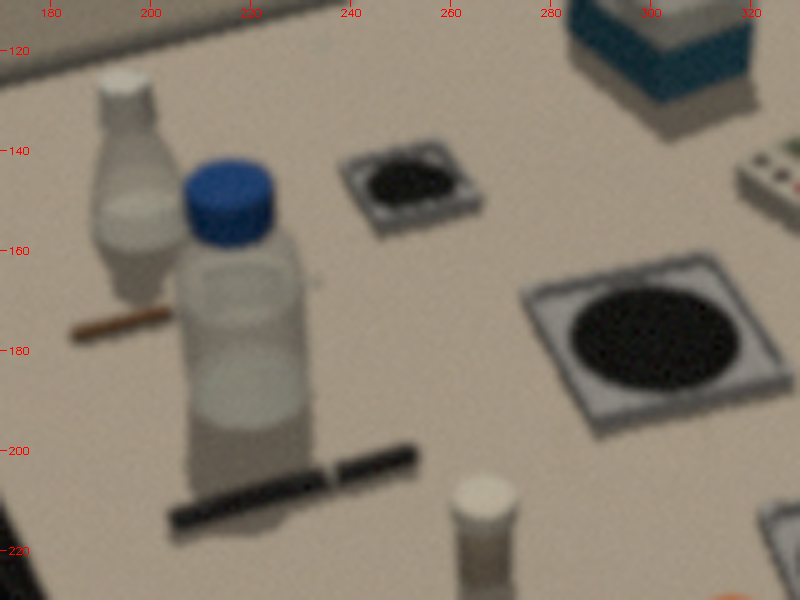

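View pics/sc_b.png

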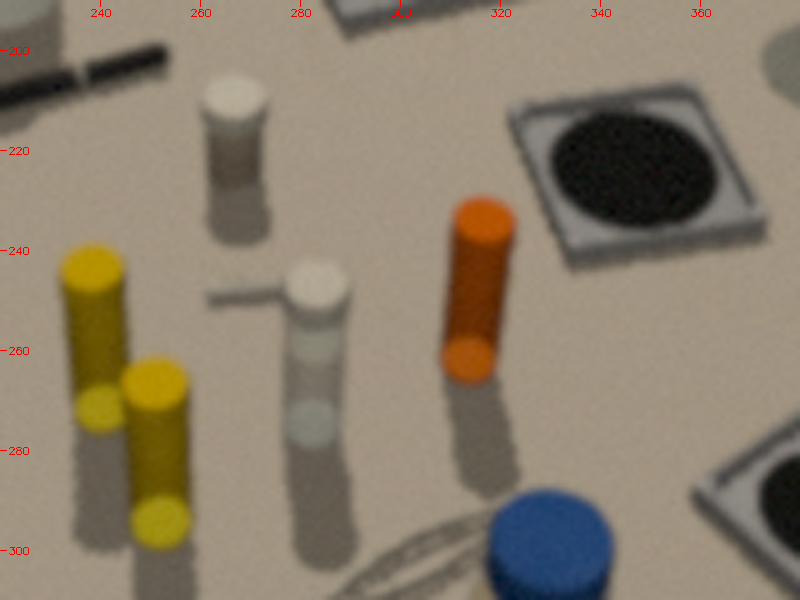

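View pics/sc_c.png

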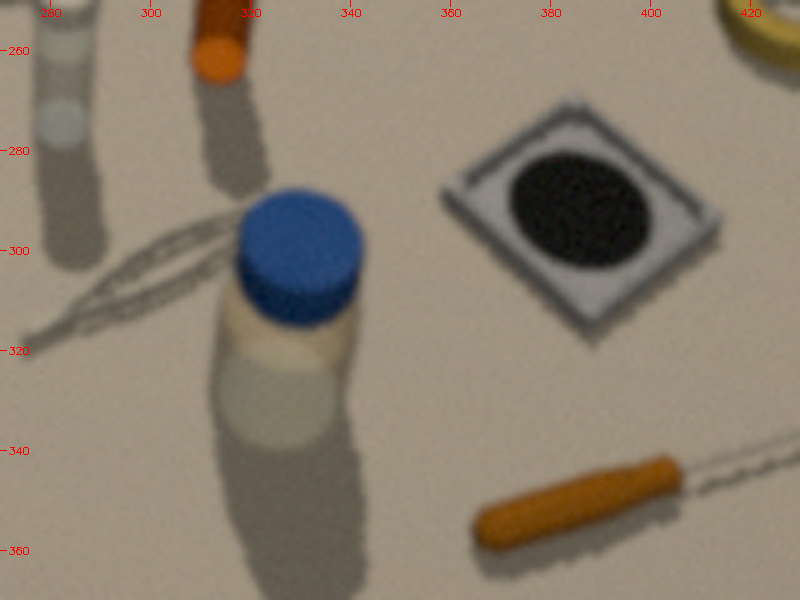

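View pics/si_a.png

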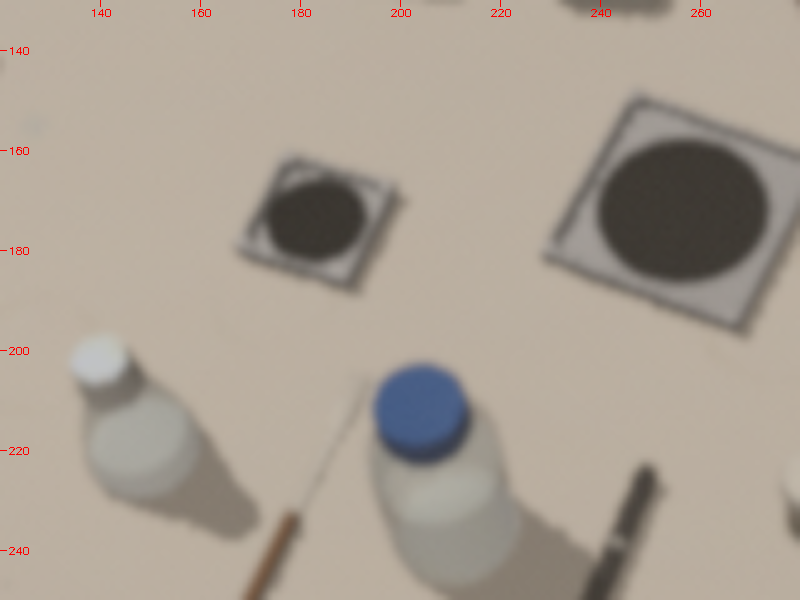

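View pics/si_b.png

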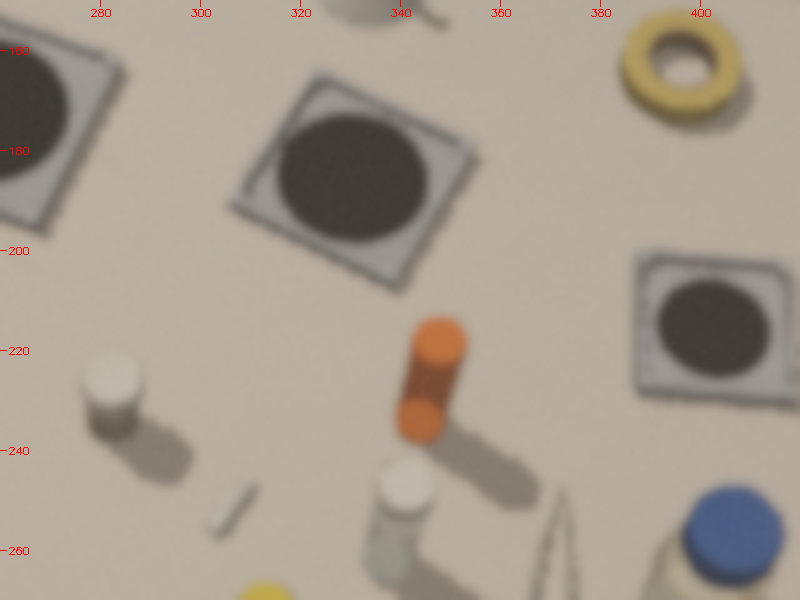

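View pics/si_c.png

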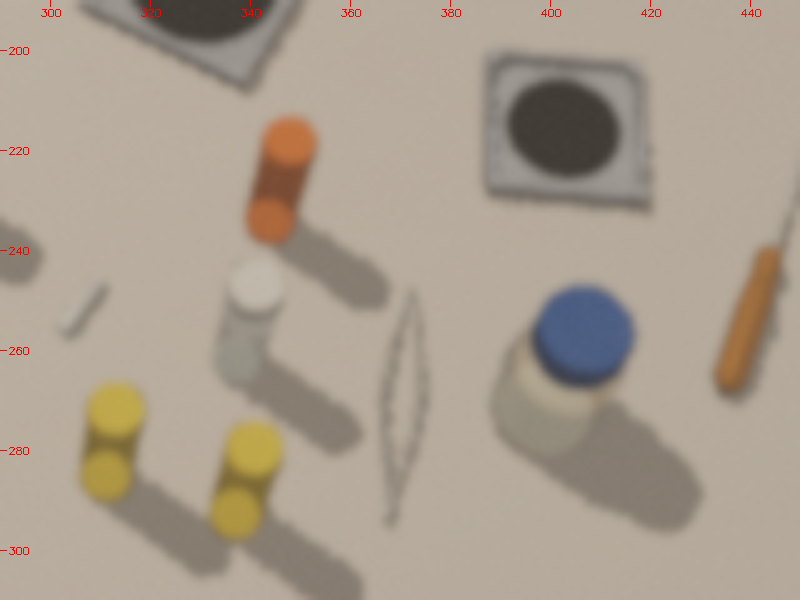

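The white-capped vial at scene (283,247) / side (341,247) is the one described. The orange and yellow capped tubes are look-alikes. I'll compute positions from both views.

```bash
cat > h.py <<'E'
import numpy as np, cv2
from plant import ctrl
def ray(c,p):
    d=np.linalg.inv(c["intrinsics"])@np.array([p[0],p[1],1.]); R=c["R"];return -R.T@c["t"], R.T@d
def onz(c,p,z):
    o,d=ray(c,p); return (o+d*(z-o[2])/d[2])
def tri(cs,ps):
    A=np.zeros((3,3));b=np.zeros(3)
    for c,p in zip(cs,ps):
        o,d=ray(c,p);d/=np.linalg.norm(d);M=np.eye(3)-np.outer(d,d);A+=M;b+=M@o
    return np.linalg.solve(A,b)
def proj(c,X):
    q=c["intrinsics"]@(c["R"]@np.array(X,float)+c["t"]); return q[:2]/q[2]
def crop(im,x0,y0,x1,y1,s,o):
    im=im[y0:y1,x0:x1]
    im=cv2.resize(im,None,fx=s,fy=s,interpolation=cv2.INTER_CUBIC)
    for x in range((x0//20+1)*20,x1,20):
        cv2.line(im,((x-x0)*s,0),((x-x0)*s,6),(0,0,255),1); cv2.putText(im,str(x),((x-x0)*s-10,16),0,.35,(0,0,255),1)
    for y in range((y0//20+1)*20,y1,20):
        cv2.line(im,(0,(y-y0)*s),(6,(y-y0)*s),(0,0,255),1); cv2.putText(im,str(y),(8,(y-y0)*s+4),0,.35,(0,0,255),1)
    cv2.imwrite(f"pics/{o}",im)
def go(x,y,z,phi=None):
    """tool-frame shift to the target; phi=world angle (deg) wanted of the jaw axis (mod 180)"""
    s=ctrl.state();R=s["tcp_rot"];d=R.T@(np.array([x,y,z])-s["tcp_pos"])
    print("tcp",s["tcp_pos"].round(1),"shift tool",d.round(1),end=" ")
    a=np.degrees(np.arctan2(R[1,1],R[0,1])); print("jaw deg",round(a,1),end=" ")
    if phi is not None:
        w=(phi-a+90)%180-90; print("yaw rad (tool z is down -> negated)",round(-np.radians(w),3),end=" ")
    print("t",s["time_s"],"j",s["joints"].round(1))
E
python3 - <<'E'
from h import *
S=ctrl.get_calibration("scene");D=ctrl.get_calibration("side")
o=dict(big=((216,147),(204,211.6),142),jar=((267,209.3),(282.6,225.6),55),vial=((283.4,247),(341.6,247),98),small=((330,298),(407,257),110),flask=((194.8,126.4),(139.6,202),104),
orange=((317,234),(348.2,218.2),98),y1=((238.8,243.6),(313.4,271.6),98),y2=((251.4,266.8),(341,279.4),98),
ps=((252,147),(183,174),4),pm=((386.2,292),(402.8,215.6),4),pl=((347,223.6),(330.6,185.4),4),pxl=((301,177.6),(256.6,172),4))
for k,(a,b,z) in o.items(): print(k,onz(S,a,z)[:2].round(1),onz(D,b,z)[:2].round(1),tri((S,D),(a,b)).round(1))
# tray widths via side corners
for n,cs in dict(s=[(178,161),(198,167),(191,187),(168,180)],xl=[(247,149),(284,163),(268,197),(229,181)],l=[(324,165),(355,182),(340,208),(306,191)],m=[(387,201),(418,203),(419.5,232),(387,229)]).items():
    P=[onz(D,c,10)[:2] for c in cs]; print(n,[round(float(np.linalg.norm(P[i]-P[i-1])),0) for i in range(4)],np.mean(P,0).round(1))
E
```

```text
big [419.2 164.4] [417.9 169.7] [421.  171.4 136.6]
jar [472.3 -16.4] [472.6 -12.6] [474.6 -12.1  50.5]
vial [ 431.6 -173.7] [ 432.7 -170.9] [ 433.6 -170.9   94.7]
small [ 443.8 -330.3] [ 441.8 -326.3] [ 445.7 -327.3  103.9]
flask [419.5 338. ] [419.9 346.8] [423.1 350.2  96.2]
orange [ 513.6 -174.2] [ 514.1 -171. ] [ 516.1 -171.1   94. ]
y1 [ 352.7 -122.7] [ 353.2 -119.2] [ 354.4 -119.1   93.8]
y2 [ 350.1 -190.3] [ 350.9 -186.2] [ 352.3 -186.4   92.9]
ps [580.4 302.5] [582.3 308.3] [584.6 310.4  -1.7]
pm [ 609.8 -317.4] [ 611.2 -314.8] [ 6.131e+02 -3.153e+02 -4.000e-01]
pl [ 653.1 -107.3] [ 654.1 -104.6] [ 6.560e+02 -1.044e+02  3.000e-01]
pxl [641.2 104.1] [642.9 108.6] [645.3 109.6  -1.1]
s [68.0, 62.0, 68.0, 70.0] [580.7 304.4]
xl [119.0, 118.0, 121.0, 121.0] [639.2 106.1]
l [102.0, 102.0, 95.0, 106.0] [ 648.2 -107. ]
m [86.0, 85.0, 89.0, 86.0] [ 606.5 -314.3]
```

Both views agree to about 4 mm, and the tray sizes match the descriptions. Estimates in mm:

| Item | x | y |
|---|---|---|
| big bottle | 418.5 | 167 |
| jar | 472.5 | -14.5 |
| vial | 432 | -172 |
| small bottle | 443 | -328 |
| pad S | 581 | 305 |
| pad M | 610.5 | -316 |
| pad L | 653.6 | -106 |
| pad XL | 642 | 106 |

I'll do the big bottle first.

```bash
python3 -c "
from h import *
go(418.5,167,260,90)"
```

```text
tcp [178.3 598.5 246.8] shift tool [-353.5 -344.9  -12.8] jaw deg 73.4 yaw rad (tool z is down -> negated) -0.29 t 0.15 j [ 63.2  30.3  82.1   0.   67.7 -10.2]
```

```bash
python3 -m pendant '[[-28,-28,-3,-0.1,0],[-56,-55,-6,-0.2,0],[-84,-82,-9,-0.29,0],[-112,-110,-12,-0.29,0],[-140,-137,-13,-0.29,0]]' 35; python3 -c "
from h import *
go(418.5,167,260,90)"
```

```text
time_s: 0.57
tcp_pos: [273.9, 426.0, 260.6]
tcp_rot: [[-1.0, -0.001, 0.0], [-0.001, 1.0, -0.0], [-0.0, -0.0, -1.0]]
ft_force: [1.3, 0.1, 0.7]
width: 1.0
tcp [273.9 426.  260.6] shift tool [-144.3 -259.2    0.7] jaw deg 90.1 yaw rad (tool z is down -> negated) 0.001 t 0.5667 j [ 44.6  20.1  98.   -0.   61.9 -45.5]
```

```bash
python3 -m pendant '[[-18,-33,0,0,0],[-36,-66,0,0,0],[-54,-99,0,0,0],[-72,-131,0,0,0],[-90,-163,0,0,0]]' && python3 -m pendant '[[-18,-33,0,0,0],[-36,-65,0,0,0],[-54,-97,0,0,0],[-54,-97,0,0,0],[-54,-97,0,0,0]]'; python3 - <<'E'
from h import *
go(418.5,167,260,90)
c=ctrl.get_calibration("wrist"); im=ctrl.snapshot("wrist"); cv2.imwrite("pics/w1.png",im)
print(proj(c,(418.5,167,142)).round(0))
E
```

```text
time_s: 0.98
tcp_pos: [363.9, 263.0, 260.5]
tcp_rot: [[-1.0, -0.0, -0.0], [-0.0, 1.0, -0.0], [0.0, -0.0, -1.0]]
ft_force: [-0.3, 0.4, 0.5]
width: 0.999
time_s: 1.4
tcp_pos: [418.6, 166.1, 260.4]
tcp_rot: [[-1.0, 0.004, -0.0], [0.004, 1.0, 0.0], [0.0, 0.0, -1.0]]
ft_force: [-0.5, 1.2, 0.1]
width: 0.999
tcp [418.6 166.1 260.4] shift tool [0.1 0.9 0.4] jaw deg 89.7 yaw rad (tool z is down -> negated) -0.004 t 1.4 j [  7.4  15.7 105.2   0.   59.1 -82.4]
[280. 208.]
```

View pics/w1.png

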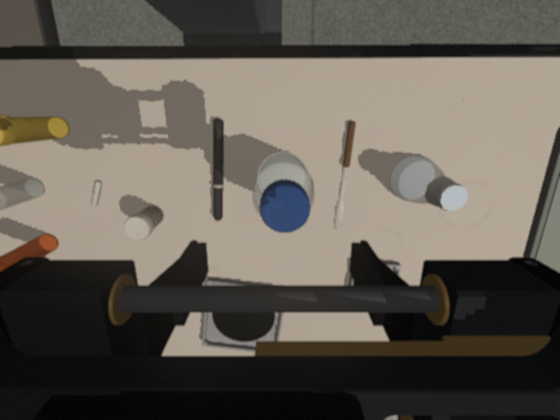

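The wrist view shows the blue cap of the big bottle at about (285,206), against a predicted (280,208). I'll work out the offset.

```bash
python3 - <<'E'
from h import *
c=ctrl.get_calibration("wrist"); im=cv2.imread("pics/w1.png")
m=cv2.inRange(cv2.cvtColor(im,cv2.COLOR_BGR2HSV),(100,120,50),(125,255,255))
n,l,st,ce=cv2.connectedComponentsWithStats(m);i=1+st[1:,4].argmax();print(st[i],ce[i])
print(onz(c,ce[i],142).round(1),onz(c,(285,206),142).round(1),onz(c,(142,229),55).round(1),onz(c,(454,198),104).round(1))
crop(im,230,130,350,250,5,"w1c.png")
E
```

```text
[ 261  185   48   46 1645] [285.71671733 208.08267477]
[417.8 173.6 142. ] [415.8 172.9 142. ] [473.   -2.9  55. ] [419.7 348.9 104. ]
```

View pics/w1c.png

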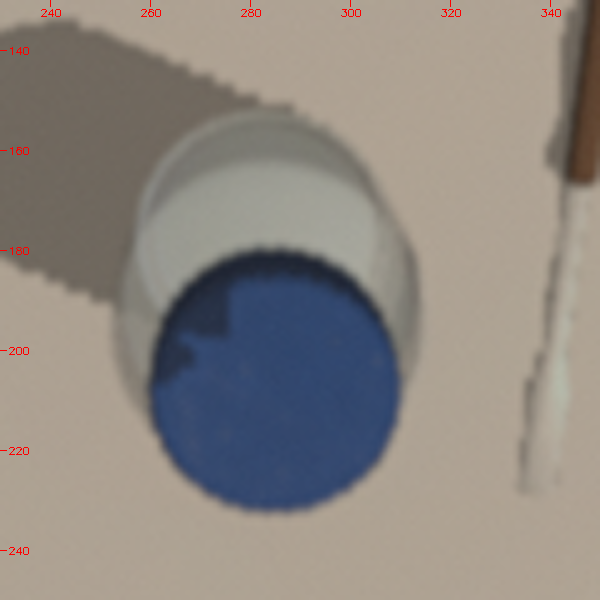

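```bash
python3 -m pendant '[[0,3,30,0,0],[1,5,60,0,0],[1,5,82,0,0],[1,5,82,0,0],[1,5,82,0,0]]'; python3 - <<'E'
from h import *
go(417.5,171,146,90)
c=ctrl.get_calibration("wrist"); im=ctrl.snapshot("wrist"); cv2.imwrite("pics/w2.png",im)
p=proj(c,(417.5,171,142)); print(p.round(0)); print(onz(c,(285,206),142))
for h in (142,122): print(h,proj(c,(417.5,171-23.5,h)).round(0),proj(c,(417.5,171+23.5,h)).round(0))
E
```

```text
time_s: 1.87
tcp_pos: [415.0, 173.7, 177.9]
tcp_rot: [[-1.0, -0.002, -0.004], [-0.002, 1.0, -0.0], [0.004, -0.0, -1.0]]
ft_force: [1.0, 0.3, 0.4]
width: 1.004
tcp [415.  173.7 177.9] shift tool [-2.6 -2.7 31.9] jaw deg 90.1 yaw rad (tool z is down -> negated) 0.002 t 1.8667 j [  8.4  23.6 110.5   0.   46.1 -81.7]
[275. 251.]
[387.08813361 177.2808423  142.        ]
142 [238. 251.] [311. 251.]
122 [242. 238.] [308. 238.]
```

View pics/w2.png

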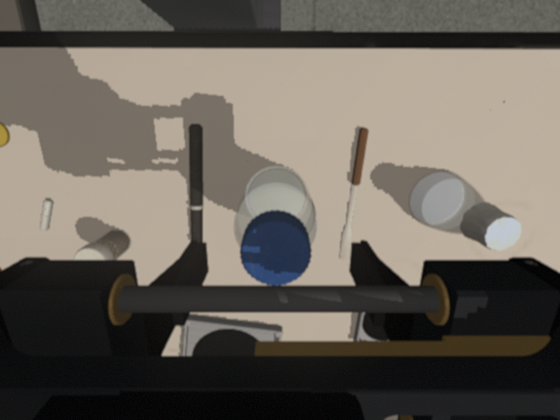

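The cap now sits at (276,249), against a predicted (275,251) for (417.5,171). So the bottle is near (418,171.5). I'll descend with that correction.

```bash
python3 -m pendant '[[-3,-2,0,0,0],[-3,-2,8,0,0],[-3,-2,16,0,0],[-3,-2,24,0,0],[-3,-2,32,0,0]]'&& python3 -m pendant '[[0,0,0,0,0],[0,0,0,0,0]]'; python3 - <<'E'
from h import *
go(418,171.5,146,90)
E
```

```text
time_s: 2.33
tcp_pos: [419.6, 170.6, 146.0]
tcp_rot: [[-1.0, 0.0, 0.0], [0.0, 1.0, 0.0], [-0.0, 0.0, -1.0]]
ft_force: [-0.1, 0.6, -0.3]
width: 0.999
time_s: 2.5
tcp_pos: [419.1, 170.5, 145.8]
tcp_rot: [[-1.0, -0.0, -0.002], [-0.0, 1.0, -0.0], [0.002, -0.0, -1.0]]
ft_force: [0.2, -0.3, 0.6]
width: 0.995
tcp [419.1 170.5 145.8] shift tool [ 1.1  1.  -0.2] jaw deg 90.0 yaw rad (tool z is down -> negated) 0.0 t 2.5 j [  7.9  27.2 111.9   0.   41.  -82.1]
```

```bash
python3 -m pendant '[[0,1,0,0,0.4],[0,1,0,0,0.5],[0,1,0,0,0.6],[0,1,0,0,0.7],[0,1,0,0,0.7]]' 35 && python3 -m pendant '[[0,0,0,0,0.7],[0,0,0,0,0.7],[0,0,0,0,0.7],[0,0,0,0,0.7],[0,0,0,0,0.7]]'
```

```text
time_s: 2.92
tcp_pos: [419.8, 171.7, 146.8]
tcp_rot: [[-1.0, -0.0, 0.001], [-0.0, 1.0, 0.0], [-0.001, 0.0, -1.0]]
ft_force: [-0.2, 0.2, -0.2]
width: 0.705
time_s: 3.33
tcp_pos: [419.7, 171.6, 146.6]
tcp_rot: [[-1.0, -0.0, 0.0], [-0.0, 1.0, -0.0], [-0.0, -0.0, -1.0]]
ft_force: [-0.3, -0.3, 0.8]
width: 0.528
```

```bash
python3 -m pendant '[[0,0,0,0,0.7],[0,0,0,0,0.7],[0,0,0,0,0.7]]' && python3 -m pendant '[[0,0,-4,0,0.7],[0,0,-10,0,0.7],[0,0,-20,0,0.7],[0,0,-35,0,0.7],[0,0,-50,0,0.7]]' &&  python3 -m pendant '[[0,0,0,0,0.7],[0,0,0,0,0.7],[0,0,0,0,0.7]]'; python3 - <<'E'
from h import *
go(642,106,200,90)
cv2.imwrite("pics/s2.png",ctrl.snapshot("scene"))
cv2.imwrite("pics/d2.png",ctrl.snapshot("side"))
E
```

```text
time_s: 3.58
tcp_pos: [419.7, 171.6, 146.6]
tcp_rot: [[-1.0, -0.0, 0.0], [-0.0, 1.0, -0.0], [-0.0, -0.0, -1.0]]
ft_force: [-0.7, -1.0, 1.9]
width: 0.527
time_s: 4.0
tcp_pos: [418.6, 171.6, 196.6]
tcp_rot: [[-1.0, -0.0, -0.003], [-0.0, 1.0, -0.0], [0.003, -0.0, -1.0]]
ft_force: [0.3, 0.3, -5.4]
width: 0.53
time_s: 4.25
tcp_pos: [418.9, 171.6, 196.0]
tcp_rot: [[-1.0, -0.0, -0.001], [-0.0, 1.0, -0.0], [0.001, -0.0, -1.0]]
ft_force: [0.0, 0.5, -5.0]
width: 0.525
tcp [418.9 171.6 196. ] shift tool [-223.1  -65.6   -4.3] jaw deg 90.0 yaw rad (tool z is down -> negated) 0.0 t 4.25 j [  8.1  21.9 109.2   0.   49.  -81.9]
```

View pics/s2.png

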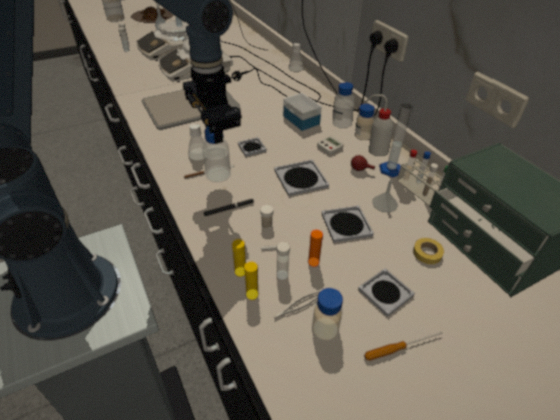

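The bottle is held upright with about 5 N of weight. Now I'll carry it to the XL pad at about (643,110).

```bash
python3 -m pendant '[[-12,-3,0,0,0.7],[-32,-9,0,0,0.7],[-58,-16,0,0,0.7],[-86,-24,0,0,0.7],[-114,-31,0,0,0.7]]' && python3 -m pendant '[[-28,-8,0,0,0.7],[-56,-16,0,0,0.7],[-82,-23,0,0,0.7],[-102,-28,0,0,0.7],[-110,-31,0,0,0.7]]' &&  python3 -m pendant '[[0,0,0,0,0.7],[0,0,0,0,0.7],[0,0,0,0,0.7]]'; python3 - <<'E'
from h import *
go(643,110,151,90)
im=ctrl.snapshot("side");cv2.imwrite("pics/d3.png",im); crop(im,200,90,340,220,4,"d3c.png")
im=ctrl.snapshot("wrist");cv2.imwrite("pics/w3.png",im)
E
```

```text
time_s: 4.77
tcp_pos: [535.4, 139.9, 195.8]
tcp_rot: [[-1.0, -0.0, -0.001], [-0.0, 1.0, -0.0], [0.001, -0.0, -1.0]]
ft_force: [0.7, 0.9, -4.5]
width: 0.529
time_s: 5.18
tcp_pos: [647.9, 108.0, 195.4]
tcp_rot: [[-1.0, 0.001, 0.004], [0.001, 1.0, -0.001], [-0.004, -0.001, -1.0]]
ft_force: [1.6, 0.3, -4.5]
width: 0.529
time_s: 5.43
tcp_pos: [641.4, 110.1, 195.6]
tcp_rot: [[-1.0, -0.001, -0.004], [-0.001, 1.0, 0.0], [0.004, 0.0, -1.0]]
ft_force: [-0.5, 0.5, -5.1]
width: 0.53
tcp [641.4 110.1 195.6] shift tool [-1.8 -0.1 44.5] jaw deg 90.0 yaw rad (tool z is down -> negated) 0.001 t 5.4333 j [ -0.1  35.6  80.8   0.   63.9 -90.1]
```

View pics/d3c.png

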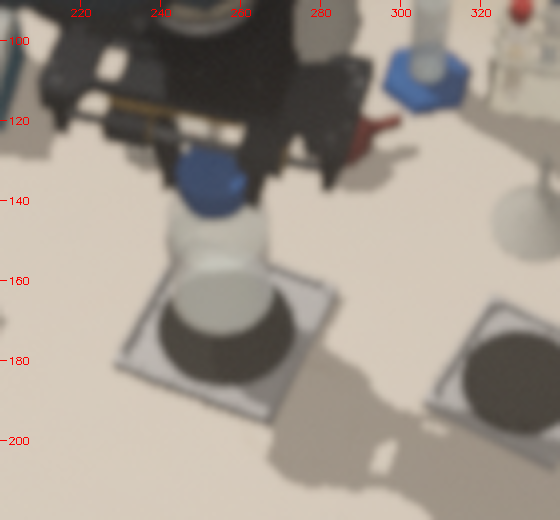

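View pics/w3.png

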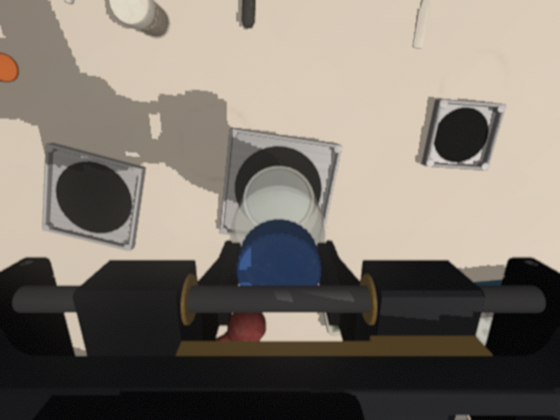

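The wrist view shows the XL pad spanning columns 235–322 with its near edge at row ~146. It also shows pad S at (461,135) and pad L at (94,198). I'll use these as a second measurement.

```bash
python3 - <<'E'
from h import *
c=ctrl.get_calibration("wrist"); im=cv2.imread("pics/w3.png")
print("XL near edge",onz(c,(278,146),4).round(1),"L",onz(c,(94,198),4).round(1),"S",onz(c,(461,135),4).round(1))
print(onz(c,(235,190),4).round(1),onz(c,(322,190),4).round(1))
crop(im,210,120,350,260,5,"w3c.png")
E
```

```text
XL near edge [594.1 109.8   4. ] L [ 653.7 -103.3    4. ] S [582.1 309.1   4. ]
[644.   60.4   4. ] [644.  160.4   4. ]
```

View pics/w3c.png

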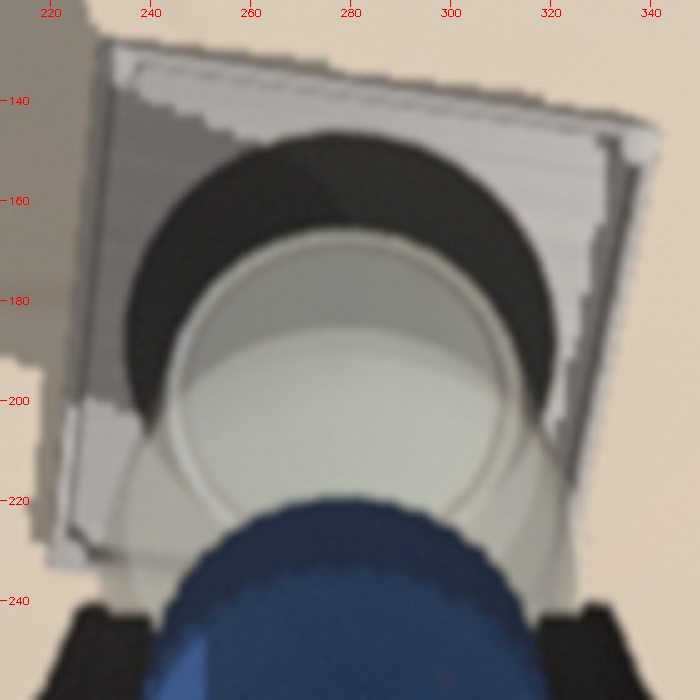

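All of this agrees: XL (644,110), L (654,-103.5), S (582,308). I'll lower the bottle.

```bash
python3 -m pendant '[[-1,0,12,0,0.7],[-1,0,24,0,0.7],[-1,0,34,0,0.7],[-1,0,39,0,0.7],[-1,0,41,0,0.7]]' && python3 -m pendant '[[0,0,0,0,0.7],[0,0,0,0,0.7],[0,0,0,0,0.7]]'
```

```text
time_s: 5.95
tcp_pos: [643.2, 109.8, 153.2]
tcp_rot: [[-1.0, -0.0, -0.004], [-0.0, 1.0, -0.0], [0.004, -0.0, -1.0]]
ft_force: [0.1, 0.1, -5.3]
width: 0.528
time_s: 6.2
tcp_pos: [645.2, 109.7, 156.0]
tcp_rot: [[-1.0, -0.0, 0.001], [-0.0, 1.0, -0.0], [-0.001, -0.0, -1.0]]
ft_force: [0.1, -0.4, -5.7]
width: 0.531
```

```bash
python3 -m pendant '[[0,0,1,0,0.7],[0,0,2,0,0.7],[0,0,3,0,0.7],[0,0,3,0,0.7],[0,0,3,0,0.7]]'; python3 -m pendant '[[0,0,0.5,0,0.7],[0,0,1,0,0.7],[0,0,1,0,0.7],[0,0,1,0,0.7]]'
```

```text
time_s: 6.62
tcp_pos: [644.6, 109.7, 152.6]
tcp_rot: [[-1.0, -0.0, -0.0], [-0.0, 1.0, -0.0], [0.0, -0.0, -1.0]]
ft_force: [-0.4, -0.6, -4.3]
width: 0.527
time_s: 6.95
tcp_pos: [644.6, 109.7, 151.5]
tcp_rot: [[-1.0, -0.0, -0.0], [-0.0, 1.0, 0.0], [0.0, 0.0, -1.0]]
ft_force: [-0.5, 0.7, -4.6]
width: 0.53
```

```bash
python3 -m pendant '[[0,0,0.5,0,0.7],[0,0,1,0,0.7],[0,0,1,0,0.7],[0,0,1,0,0.7]]'; python3 -m pendant '[[0,0,0.5,0,0.7],[0,0,1,0,0.7],[0,0,1,0,0.7],[0,0,1,0,0.7]]'
```

```text
time_s: 7.28
tcp_pos: [644.8, 109.7, 150.7]
tcp_rot: [[-1.0, -0.0, 0.0], [-0.0, 1.0, 0.0], [-0.0, 0.0, -1.0]]
ft_force: [-0.6, 0.1, -3.5]
width: 0.531
time_s: 7.62
tcp_pos: [645.0, 109.7, 150.7]
tcp_rot: [[-1.0, -0.0, 0.001], [-0.0, 1.0, -0.0], [-0.001, -0.0, -1.0]]
ft_force: [-2.0, -0.3, 3.8]
width: 0.532
```

Contact made: the force went from -5 to +4 N. I'll release and rise.

```bash
python3 -m pendant '[[0,0,0,0,0.4],[0,0,0,0,0.3],[0,0,0,0,0.2],[0,0,0,0,0.1],[0,0,0,0,0]]'; python3 -m pendant '[[0,0,0,0,0],[0,0,0,0,0],[0,0,-5,0,0],[0,0,-20,0,0],[0,0,-45,0,0]]' && python3 -m pendant '[[0,0,-20,0,0],[0,0,-40,0,0],[0,0,-60,0,0],[0,0,-60,0,0]]'; python3 - <<'E'
from h import *
go(432,-172,260,90)
for n in("side","scene","wrist"):
    im=ctrl.snapshot(n);cv2.imwrite(f"pics/{n}4.png",im)
    if n=="side":crop(im,200,90,340,220,4,"d4c.png")
E
```

```text
time_s: 8.03
tcp_pos: [644.7, 109.7, 149.2]
tcp_rot: [[-1.0, -0.0, 0.0], [-0.0, 1.0, 0.0], [-0.0, 0.0, -1.0]]
ft_force: [-0.5, -0.9, -0.0]
width: 0.818
time_s: 8.45
tcp_pos: [642.7, 109.6, 192.5]
tcp_rot: [[-1.0, -0.0, -0.006], [-0.0, 1.0, 0.0], [0.006, 0.0, -1.0]]
ft_force: [0.5, -0.2, -0.0]
width: 0.997
time_s: 8.78
tcp_pos: [647.3, 109.8, 259.8]
tcp_rot: [[-1.0, -0.0, 0.01], [-0.0, 1.0, -0.0], [-0.01, -0.0, -1.0]]
ft_force: [1.3, -0.1, -0.6]
width: 1.003
tcp [647.3 109.8 259.8] shift tool [ 215.4 -281.7   -2.3] jaw deg 90.0 yaw rad (tool z is down -> negated) 0.0 t 8.7833 j [ -0.1  31.8  76.9  -0.   70.7 -90.1]
```

View pics/d4c.png

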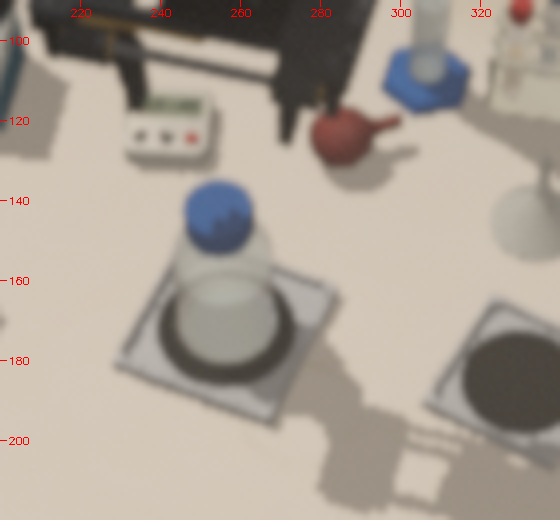

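View pics/wrist4.png

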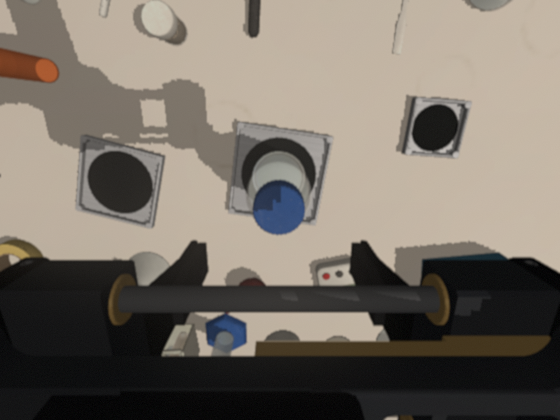

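The big bottle stands centred on the XL pad. Now the jar, hovering first at about (473,-10).

```bash
python3 -m pendant '[[25,-17,0,0,0],[50,-35,0,0,0],[75,-52,10,0,0],[100,-70,30,0,0],[125,-87,55,0,0]]' && python3 -m pendant '[[25,-17,25,0,0],[47,-33,48,0,0],[47,-33,48,0,0],[47,-33,48,0,0]]'; python3 - <<'E'
from h import *
go(473,-10,150,90)
c=ctrl.get_calibration("wrist"); im=ctrl.snapshot("wrist"); cv2.imwrite("pics/w5.png",im)
print(proj(c,(473,-10,55)).round(0))
E
```

```text
time_s: 9.35
tcp_pos: [518.6, 22.1, 199.1]
tcp_rot: [[-1.0, -0.001, 0.002], [-0.001, 1.0, -0.0], [-0.002, -0.0, -1.0]]
ft_force: [0.4, -0.8, -0.6]
width: 0.995
time_s: 9.68
tcp_pos: [469.7, -10.4, 149.4]
tcp_rot: [[-1.0, 0.002, -0.007], [0.002, 1.0, 0.002], [0.007, 0.002, -1.0]]
ft_force: [0.2, -0.6, 0.3]
width: 1.001
tcp [469.7 -10.4 149.4] shift tool [-3.3  0.4 -0.6] jaw deg 89.9 yaw rad (tool z is down -> negated) -0.002 t 9.6833 j [ -14.9   27.8  109.1    0.    43.4 -104.8]
[279. 221.]
```

View pics/w5.png

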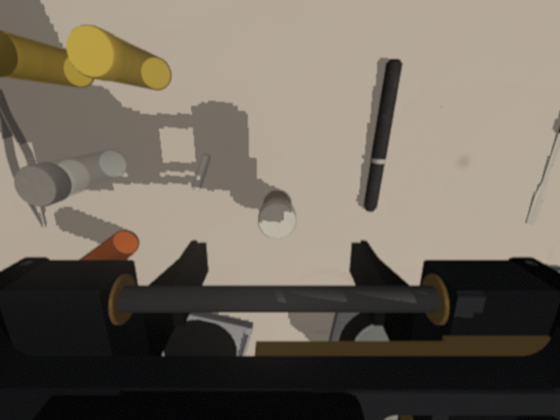

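The jar cap is at (277,219), against a predicted (279,221). That puts it at about (471.5,-12).

```bash
python3 -m pendant '[[1,-2,20,0,0],[1,-2,40,0,0],[1,-2,60,0,0],[1,-2,78,0,0],[1,-2,88,0,0]]' && python3 -m pendant '[[0,0,4,0,0],[0,0,7,0,0],[0,0,7,0,0],[0,0,7,0,0]]';python3 -c "
from h import *
go(471.5,-12,54,90)"
```

```text
time_s: 10.15
tcp_pos: [473.2, -12.0, 62.4]
tcp_rot: [[-1.0, -0.001, 0.001], [-0.001, 1.0, -0.0], [-0.001, -0.0, -1.0]]
ft_force: [-0.1, -0.7, -0.0]
width: 1.003
time_s: 10.48
tcp_pos: [472.4, -12.3, 57.2]
tcp_rot: [[-1.0, -0.001, 0.002], [-0.001, 1.0, -0.0], [-0.002, -0.0, -1.0]]
ft_force: [0.1, 0.5, -0.2]
width: 1.0
tcp [472.4 -12.3  57.2] shift tool [1.  0.3 3.2] jaw deg 90.0 yaw rad (tool z is down -> negated) 0.001 t 10.4833 j [ -15.1   38.4  112.1    0.    29.4 -105.1]
```

```bash
python3 -m pendant '[[1,0,2,0,0.3],[1,0,3,0,0.5],[1,0,3,0,0.85],[1,0,3,0,0.85],[1,0,3,0,0.85]]' 30 && python3 -m pendant '[[0,0,0,0,0.85],[0,0,0,0,0.85],[0,0,0,0,0.85],[0,0,0,0,0.85],[0,0,0,0,0.85]]';python3 -m pendant '[[0,0,0,0,0.85],[0,0,0,0,0.85],[0,0,0,0,0.85],[0,0,0,0,0.85],[0,0,0,0,0.85]]'
```

```text
time_s: 10.9
tcp_pos: [470.7, -12.4, 53.8]
tcp_rot: [[-1.0, -0.0, 0.0], [-0.0, 1.0, -0.0], [-0.0, -0.0, -1.0]]
ft_force: [0.3, 0.8, 0.8]
width: 0.709
time_s: 11.32
tcp_pos: [470.7, -12.3, 53.5]
tcp_rot: [[-1.0, -0.0, 0.0], [-0.0, 1.0, -0.0], [-0.0, -0.0, -1.0]]
ft_force: [-0.1, -0.6, 0.9]
width: 0.358
time_s: 11.73
tcp_pos: [470.6, -12.3, 53.5]
tcp_rot: [[-1.0, -0.0, -0.0], [-0.0, 1.0, 0.0], [0.0, 0.0, -1.0]]
ft_force: [0.4, -1.0, -0.1]
width: 0.357
```

```bash
python3 -m pendant '[[0,0,-8,0,0.85],[0,0,-24,0,0.85],[0,0,-48,0,0.85],[0,0,-76,0,0.85],[0,0,-104,0,0.85]]' && python3 -m pendant '[[-4,-8,-26,0,0.85],[-12,-26,-46,0,0.85],[-24,-52,-50,0,0.85],[-38,-82,-50,0,0.85],[-52,-112,-50,0,0.85]]' && python3 -m pendant '[[-15,-32,0,0,0.85],[-30,-65,0,0,0.85],[-45,-98,0,0,0.85],[-60,-131,0,0,0.85],[-74,-160,0,0,0.85]]';python3 -m pendant '[[-9,-19,0,0,0.85],[-13,-28,0,0,0.85],[-14,-30,0,0,0.85],[-14,-30,0,0,0.85]]';  python3 - <<'E'
from h import *
go(611,-314.5,100,90)
c=ctrl.get_calibration("wrist"); im=ctrl.snapshot("wrist"); cv2.imwrite("pics/w6.png",im)
print(proj(c,(611,-314.5,4)).round(0),c["R"].round(3))
E
```

```text
time_s: 12.15
tcp_pos: [470.0, -12.1, 158.8]
tcp_rot: [[-1.0, -0.0, -0.002], [-0.0, 1.0, 0.0], [0.002, 0.0, -1.0]]
ft_force: [0.3, 1.2, -0.4]
width: 0.359
time_s: 12.57
tcp_pos: [523.0, -125.0, 209.2]
tcp_rot: [[-1.0, -0.001, 0.002], [-0.001, 1.0, -0.001], [-0.002, -0.001, -1.0]]
ft_force: [0.3, -0.1, 0.3]
width: 0.356
time_s: 12.98
tcp_pos: [596.9, -286.3, 208.0]
tcp_rot: [[-1.0, 0.0, 0.0], [0.0, 1.0, -0.0], [-0.0, -0.0, -1.0]]
ft_force: [0.7, 0.3, -0.6]
width: 0.361
time_s: 13.32
tcp_pos: [610.1, -313.7, 207.3]
tcp_rot: [[-1.0, 0.0, -0.001], [0.0, 1.0, 0.001], [0.001, 0.001, -1.0]]
ft_force: [0.3, 1.0, -1.0]
width: 0.358
tcp [ 610.1 -313.7  207.3] shift tool [ -1.1  -1.  107.3] jaw deg 90.0 yaw rad (tool z is down -> negated) -0.0 t 13.3167 j [ -36.5   37.5   74.7    0.    68.  -126.5]
[278. 186.] [[ 0.     1.     0.004]
 [ 0.953 -0.001  0.303]
 [ 0.303  0.003 -0.953]]
```

View pics/w6.png

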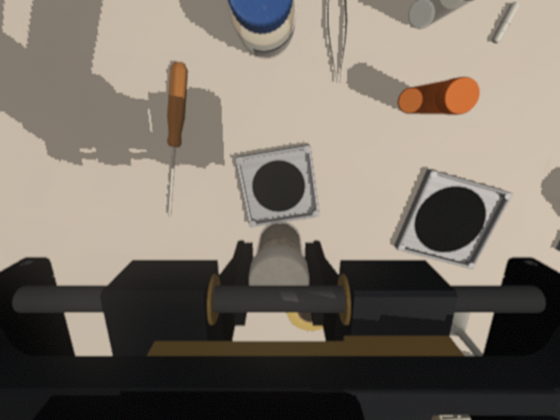

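The jar is held, and pad M is at (278.5,186), matching the predicted (278,186). I'll lower it.

```bash
python3 -m pendant '[[-1,-1,20,0,0.85],[-1,-1,52,0,0.85],[-1,-1,86,0,0.85],[-1,-1,116,0,0.85],[-1,-1,132,0,0.85]]' && python3 -m pendant '[[0,0,5,0,0.85],[0,0,9,0,0.85],[0,0,12,0,0.85],[0,0,12,0,0.85],[0,0,12,0,0.85]]'
```

```text
time_s: 13.78
tcp_pos: [609.1, -311.4, 72.0]
tcp_rot: [[-1.0, -0.002, -0.006], [-0.002, 1.0, 0.005], [0.006, 0.005, -1.0]]
ft_force: [-1.2, -0.1, -0.6]
width: 0.36
time_s: 14.2
tcp_pos: [612.6, -315.6, 65.2]
tcp_rot: [[-1.0, -0.0, 0.002], [-0.0, 1.0, -0.002], [-0.002, -0.002, -1.0]]
ft_force: [0.6, -0.1, -0.1]
width: 0.36
```

```bash
python3 -m pendant '[[0,0,2,0,0.85],[0,0,4,0,0.85],[0,0,5,0,0.85],[0,0,5,0,0.85],[0,0,5,0,0.85]]' && python3 -m pendant '[[0,0,1,0,0.85],[0,0,1,0,0.85],[0,0,1,0,0.85],[0,0,1,0,0.85]]'&& python3 -m pendant '[[0,0,1,0,0.85],[0,0,1,0,0.85],[0,0,1,0,0.85],[0,0,1,0,0.85]]'
```

```text
time_s: 14.62
tcp_pos: [611.7, -315.3, 58.5]
tcp_rot: [[-1.0, -0.0, -0.0], [-0.0, 1.0, 0.0], [0.0, 0.0, -1.0]]
ft_force: [-0.6, -0.7, -0.5]
width: 0.361
time_s: 14.95
tcp_pos: [611.8, -315.4, 57.6]
tcp_rot: [[-1.0, -0.0, 0.0], [-0.0, 1.0, -0.0], [-0.0, -0.0, -1.0]]
ft_force: [0.3, 0.1, -0.7]
width: 0.353
time_s: 15.28
tcp_pos: [612.1, -315.5, 57.5]
tcp_rot: [[-1.0, -0.0, 0.001], [-0.0, 1.0, -0.001], [-0.001, -0.001, -1.0]]
ft_force: [-0.7, 1.4, 6.0]
width: 0.358
```

```bash
python3 -m pendant '[[0,0,0,0,0.5],[0,0,0,0,0.4],[0,0,0,0,0.2],[0,0,0,0,0.1],[0,0,0,0,0]]' 35; python3 -m pendant '[[0,0,0,0,0],[0,0,0,0,0],[0,0,-8,0,0],[0,0,-30,0,0],[0,0,-60,0,0]]' && python3 -m pendant '[[0,0,-30,0,0],[10,0,-60,0,0],[35,-2,-80,0,0],[65,-4,-85,0,0],[95,-6,-85,0,0]]'&& python3 -m pendant '[[30,-2,0,0,0],[60,-4,0,0,0],[74,-5,0,0,0],[74,-5,0,0,0]]'; python3 - <<'E'
from h import *
go(443,-326.5,200,90)
c=ctrl.get_calibration("wrist"); im=ctrl.snapshot("wrist"); cv2.imwrite("pics/w7.png",im)
print(proj(c,(443,-326.5,110)).round(0))
im=ctrl.snapshot("side");cv2.imwrite("pics/d7.png",im); crop(im,330,150,470,280,4,"d7c.png")
E
```

```text
time_s: 15.7
tcp_pos: [611.5, -315.1, 56.1]
tcp_rot: [[-1.0, -0.0, -0.001], [-0.0, 1.0, 0.0], [0.001, 0.0, -1.0]]
ft_force: [0.0, -0.4, 0.0]
width: 0.649
time_s: 16.12
tcp_pos: [610.0, -314.1, 114.7]
tcp_rot: [[-1.0, -0.0, -0.005], [-0.0, 1.0, 0.004], [0.005, 0.004, -1.0]]
ft_force: [0.0, -0.5, 1.1]
width: 0.978
time_s: 16.53
tcp_pos: [517.3, -322.3, 205.0]
tcp_rot: [[-1.0, -0.002, 0.005], [-0.002, 1.0, -0.005], [-0.005, -0.005, -1.0]]
ft_force: [-1.2, 0.0, -0.4]
width: 0.999
time_s: 16.87
tcp_pos: [439.6, -325.8, 202.2]
tcp_rot: [[-1.0, 0.002, -0.002], [0.002, 1.0, 0.001], [0.002, 0.001, -1.0]]
ft_force: [0.1, -0.5, 0.1]
width: 0.997
tcp [ 439.6 -325.8  202.2] shift tool [-3.4 -0.7  2.2] jaw deg 89.9 yaw rad (tool z is down -> negated) -0.002 t 16.8667 j [ -48.2   27.7   95.9   -0.    56.5 -138.1]
[278. 222.]
```

View pics/w7.png

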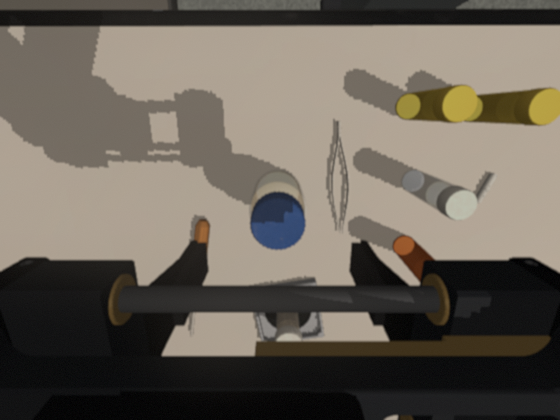

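View pics/d7c.png

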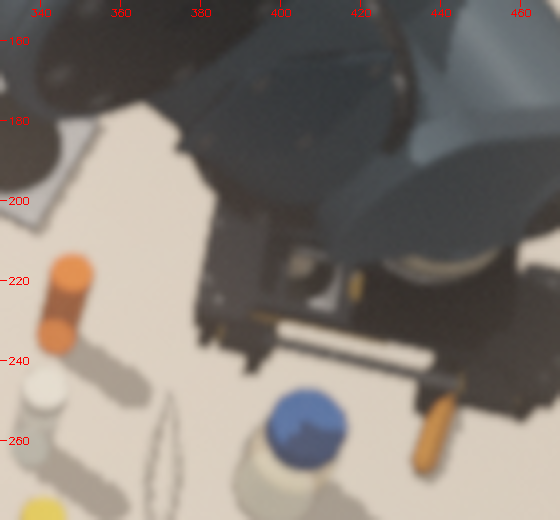

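The cap is at (278,221), matching the prediction. I'll descend.

```bash
python3 -m pendant '[[0,-1,20,0,0],[0,-1,42,0,0],[0,-1,62,0,0],[0,-1,76,0,0],[0,-1,82,0,0]]' && python3 -m pendant '[[0,0,2,0,0],[0,0,3,0,0],[0,0,3,0,0],[0,0,3,0,0]]';python3 -c "
from h import *
go(442.5,-327,114.5,90)"
```

```text
time_s: 17.38
tcp_pos: [443.5, -326.7, 117.6]
tcp_rot: [[-1.0, -0.001, -0.001], [-0.001, 1.0, 0.002], [0.001, 0.002, -1.0]]
ft_force: [1.1, 1.3, -0.0]
width: 1.0
time_s: 17.72
tcp_pos: [443.5, -327.9, 117.5]
tcp_rot: [[-1.0, -0.0, 0.002], [-0.0, 1.0, -0.002], [-0.002, -0.002, -1.0]]
ft_force: [0.4, -0.1, 0.4]
width: 0.999
tcp [ 443.5 -327.9  117.5] shift tool [1.  0.9 3. ] jaw deg 90.0 yaw rad (tool z is down -> negated) 0.0 t 17.7167 j [ -48.1   35.3   99.1    0.    45.4 -138.1]
```

```bash
python3 -m pendant '[[1,1,2,0,0.3],[1,1,3,0,0.4],[1,1,3,0,0.7],[1,1,3,0,0.7],[1,1,3,0,0.7]]' 35 && python3 -m pendant '[[0,0,0,0,0.7],[0,0,0,0,0.7],[0,0,0,0,0.7],[0,0,0,0,0.7],[0,0,0,0,0.7]]';python3 -m pendant '[[0,0,0,0,0.7],[0,0,0,0,0.7],[0,0,0,0,0.7]]'; python3 -m pendant '[[0,0,-4,0,0.7],[0,0,-12,0,0.7],[0,0,-26,0,0.7],[0,0,-48,0,0.7],[0,0,-74,0,0.7]]'; python3 -m pendant '[[0,0,-24,0,0.7],[0,0,-42,0,0.7],[0,0,-50,0,0.7],[0,0,-50,0,0.7]]'; python3 - <<'E'
from h import *
go(654,-104,220,90)
im=ctrl.snapshot("scene");cv2.imwrite("pics/s8.png",im)
E
```

```text
time_s: 18.13
tcp_pos: [441.7, -326.4, 113.7]
tcp_rot: [[-1.0, -0.0, 0.0], [-0.0, 1.0, -0.0], [-0.0, -0.0, -1.0]]
ft_force: [-0.5, -0.2, -0.5]
width: 0.707
time_s: 18.55
tcp_pos: [441.8, -326.4, 113.6]
tcp_rot: [[-1.0, -0.0, 0.0], [-0.0, 1.0, -0.0], [-0.0, -0.0, -1.0]]
ft_force: [0.5, 0.2, -0.9]
width: 0.524
time_s: 18.8
tcp_pos: [441.7, -326.4, 113.6]
tcp_rot: [[-1.0, -0.0, 0.0], [-0.0, 1.0, -0.0], [-0.0, -0.0, -1.0]]
ft_force: [-0.0, 0.1, 0.4]
width: 0.522
time_s: 19.22
tcp_pos: [440.8, -325.3, 187.5]
tcp_rot: [[-1.0, -0.0, -0.003], [-0.0, 1.0, 0.003], [0.003, 0.003, -1.0]]
ft_force: [0.7, 0.6, -2.6]
width: 0.525
time_s: 19.55
tcp_pos: [442.5, -327.1, 239.9]
tcp_rot: [[-1.0, -0.0, 0.003], [-0.0, 1.0, -0.004], [-0.003, -0.004, -1.0]]
ft_force: [-1.1, -0.1, -1.5]
width: 0.525
tcp [ 442.5 -327.1  239.9] shift tool [-211.5  223.    19.8] jaw deg 90.0 yaw rad (tool z is down -> negated) 0.0 t 19.55 j [ -48.1   24.9   93.6    0.    61.2 -138.1]
```

View pics/s8.png

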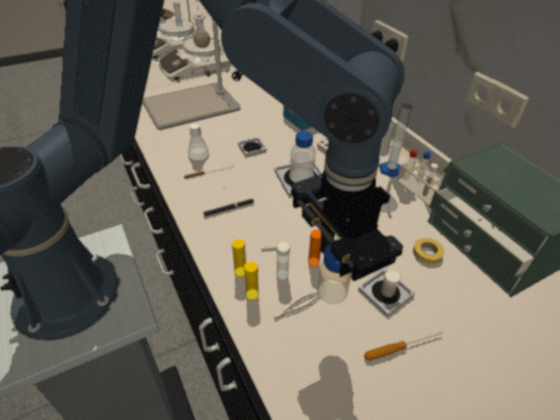

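Held and upright. The jar stands on its pad at (388,288). I'll carry the small bottle to L.

```bash
python3 -m pendant '[[-8,8,0,0,0.7],[-26,27,0,0,0.7],[-48,50,0,0,0.7],[-71,75,0,0,0.7],[-94,99,0,0,0.7]]' && python3 -m pendant '[[-23,24,0,0,0.7],[-46,48,0,0,0.7],[-69,72,0,0,0.7],[-91,96,0,0,0.7],[-107,113,0,0,0.7]]' && python3 -m pendant '[[-7,7,0,0,0.7],[-11,11,0,0,0.7],[-11,11,0,0,0.7],[-11,11,0,0,0.7],[-11,11,0,0,0.7]]'; python3 - <<'E'
from h import *
go(654,-103.5,118,90)
c=ctrl.get_calibration("wrist"); im=ctrl.snapshot("wrist"); cv2.imwrite("pics/w9.png",im)
print(proj(c,(654,-103.5,4)).round(0),proj(c,(654-43.5,-103.5,4)).round(0),proj(c,(654,-103.5-43.5,4)).round(0),proj(c,(654,-103.5+43.5,4)).round(0))
crop(im,200,80,360,240,4,"w9c.png")
E
```

```text
time_s: 20.02
tcp_pos: [535.8, -225.0, 235.5]
tcp_rot: [[-1.0, 0.001, -0.003], [0.001, 1.0, 0.003], [0.003, 0.003, -1.0]]
ft_force: [0.2, -1.1, -2.4]
width: 0.52
time_s: 20.43
tcp_pos: [643.6, -110.4, 235.0]
tcp_rot: [[-1.0, -0.002, -0.003], [-0.002, 1.0, 0.003], [0.003, 0.003, -1.0]]
ft_force: [-0.1, -1.0, -2.3]
width: 0.526
time_s: 20.85
tcp_pos: [652.6, -104.4, 237.1]
tcp_rot: [[-1.0, 0.001, -0.002], [0.001, 1.0, -0.0], [0.002, -0.0, -1.0]]
ft_force: [-0.4, 0.3, -1.8]
width: 0.521
tcp [ 652.6 -104.4  237.1] shift tool [ -1.6   0.9 119.1] jaw deg 89.9 yaw rad (tool z is down -> negated) -0.001 t 20.85 j [ -18.7   33.7   77.1   -0.    69.3 -108.7]
[279. 181.] [279. 147.] [245. 181.] [313. 181.]
```

View pics/w9c.png

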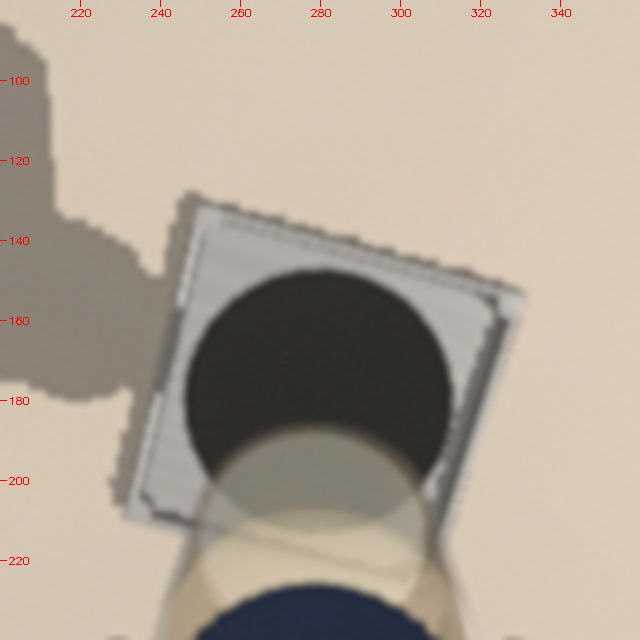

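The pad edges fall at columns 246–313 and row 147, as predicted. I'll lower the bottle.

```bash
python3 -m pendant '[[-1,1,14,0,0.7],[-1,1,40,0,0.7],[-1,1,68,0,0.7],[-1,1,92,0,0.7],[-1,1,104,0,0.7]]' && python3 -m pendant '[[0,0,5,0,0.7],[0,0,8,0,0.7],[0,0,10,0,0.7],[0,0,10,0,0.7],[0,0,10,0,0.7]]'
```

```text
time_s: 21.32
tcp_pos: [652.2, -102.9, 130.6]
tcp_rot: [[-1.0, 0.002, -0.005], [0.002, 1.0, 0.002], [0.005, 0.002, -1.0]]
ft_force: [-1.0, 0.0, -1.6]
width: 0.525
time_s: 21.73
tcp_pos: [655.6, -102.6, 125.0]
tcp_rot: [[-1.0, -0.0, 0.003], [-0.0, 1.0, -0.001], [-0.003, -0.001, -1.0]]
ft_force: [0.4, 0.4, -3.3]
width: 0.527
```

```bash
python3 -m pendant '[[0,0,1,0,0.7],[0,0,2,0,0.7],[0,0,3,0,0.7],[0,0,3,0,0.7],[0,0,3,0,0.7]]'
```

```text
time_s: 22.15
tcp_pos: [654.6, -102.2, 120.5]
tcp_rot: [[-1.0, -0.0, -0.0], [-0.0, 1.0, 0.0], [0.0, 0.0, -1.0]]
ft_force: [-0.1, -0.6, -1.7]
width: 0.522
```

```bash
python3 -m pendant '[[0,0,1,0,0.7],[0,0,2,0,0.7],[0,0,2,0,0.7],[0,0,2,0,0.7]]' && python3 -m pendant '[[0,0,1,0,0.7],[0,0,1,0,0.7],[0,0,1,0,0.7],[0,0,1,0,0.7]]'
```

```text
time_s: 22.48
tcp_pos: [654.6, -102.3, 118.4]
tcp_rot: [[-1.0, -0.0, -0.0], [-0.0, 1.0, 0.0], [0.0, 0.0, -1.0]]
ft_force: [-0.0, 0.0, -2.0]
width: 0.52
time_s: 22.82
tcp_pos: [654.8, -102.4, 117.7]
tcp_rot: [[-1.0, -0.0, 0.0], [-0.0, 1.0, -0.0], [-0.0, -0.0, -1.0]]
ft_force: [0.3, -0.6, -1.7]
width: 0.521
```

```bash
python3 -m pendant '[[0,0,1,0,0.7],[0,0,1,0,0.7],[0,0,1,0,0.7],[0,0,1,0,0.7]]'
```

```text
time_s: 23.15
tcp_pos: [655.0, -102.4, 117.6]
tcp_rot: [[-1.0, -0.0, 0.001], [-0.0, 1.0, -0.0], [-0.001, -0.0, -1.0]]
ft_force: [-1.9, 0.2, 5.7]
width: 0.523
```

Contact made. I'll release it, rise, and go to the vial.

```bash
python3 -m pendant '[[0,0,0,0,0.4],[0,0,0,0,0.3],[0,0,0,0,0.2],[0,0,0,0,0.1],[0,0,0,0,0]]' 25; python3 -m pendant '[[0,0,0,0,0],[0,0,0,0,0],[0,0,-8,0,0],[0,0,-30,0,0],[0,0,-60,0,0]]' && python3 -m pendant '[[0,0,-25,0,0],[15,-5,-40,0,0],[45,-14,-40,0,0],[75,-23,-40,0,0],[105,-32,-40,0,0]]'&& python3 -m pendant '[[30,-9,0,0,0],[60,-18,5,0,0],[90,-28,15,0,0],[118,-36,24,0,0],[118,-36,24,0,0]]';python3 -m pendant '[[0,0,0,0,0],[0,0,0,0,0]]'; python3 - <<'E'
from h import *
go(432,-171,95,90)
c=ctrl.get_calibration("wrist"); im=ctrl.snapshot("wrist"); cv2.imwrite("pics/w10.png",im)
print(proj(c,(432,-171,98)).round(0))
im=ctrl.snapshot("side");cv2.imwrite("pics/d10.png",im)
E
```

```text
time_s: 23.57
tcp_pos: [654.6, -102.2, 116.2]
tcp_rot: [[-1.0, -0.0, -0.0], [-0.0, 1.0, 0.0], [0.0, 0.0, -1.0]]
ft_force: [0.1, -0.3, -0.4]
width: 0.813
time_s: 23.98
tcp_pos: [652.8, -101.7, 174.8]
tcp_rot: [[-1.0, -0.0, -0.006], [-0.0, 1.0, 0.002], [0.006, 0.002, -1.0]]
ft_force: [-0.2, -0.9, -0.4]
width: 0.995
time_s: 24.4
tcp_pos: [548.9, -134.5, 217.7]
tcp_rot: [[-1.0, -0.001, 0.002], [-0.001, 1.0, -0.001], [-0.002, -0.001, -1.0]]
ft_force: [0.1, -0.9, 0.3]
width: 0.999
time_s: 24.82
tcp_pos: [425.5, -169.0, 191.5]
tcp_rot: [[-1.0, 0.002, -0.008], [0.002, 1.0, 0.004], [0.008, 0.004, -1.0]]
ft_force: [-0.5, -0.0, 0.5]
width: 1.001
time_s: 24.98
tcp_pos: [432.9, -171.1, 193.4]
tcp_rot: [[-1.0, 0.0, 0.003], [0.0, 1.0, -0.001], [-0.003, -0.001, -1.0]]
ft_force: [0.6, 0.5, 0.6]
width: 1.003
tcp [ 432.9 -171.1  193.4] shift tool [ 1.1  0.3 98.4] jaw deg 90.0 yaw rad (tool z is down -> negated) -0.0 t 24.9833 j [ -35.4   22.9  107.8    0.    49.1 -125.4]
[279. 215.]
```

View pics/w10.png

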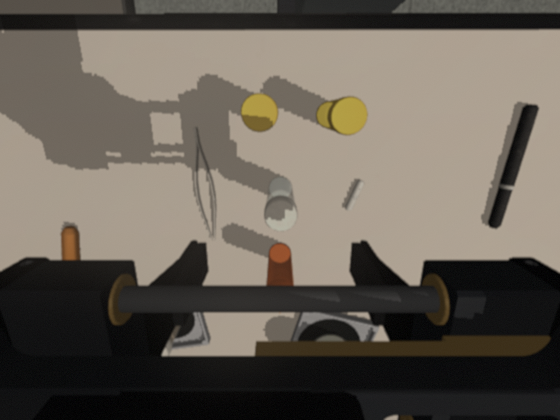

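View pics/d10.png

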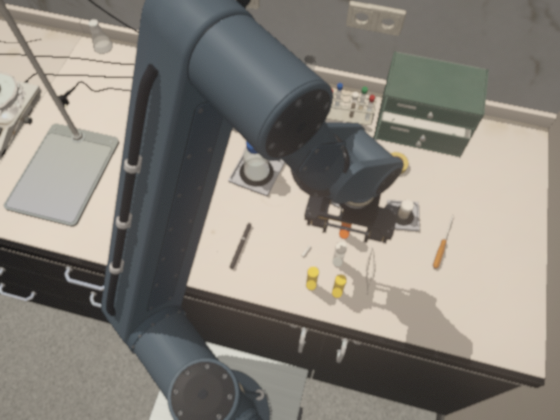

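The white-capped vial is at (281,214), against a predicted (279,215). The orange look-alike is behind it at (279,255) and the yellow ones are in front. I'll descend on the white one.

```bash
python3 -m pendant '[[1,1,20,0,0],[1,1,44,0,0],[1,1,68,0,0],[1,1,86,0,0],[1,1,94,0,0]]' && python3 -m pendant '[[0,0,2,0,0],[0,0,3,0,0],[0,0,3,0,0],[0,0,3,0,0]]';python3 -c "
from h import *
go(431.5,-169.5,94,90)"
```

```text
time_s: 25.5
tcp_pos: [431.2, -168.8, 96.7]
tcp_rot: [[-1.0, -0.002, -0.002], [-0.002, 1.0, 0.001], [0.002, 0.001, -1.0]]
ft_force: [-0.4, 0.6, 0.2]
width: 0.996
time_s: 25.83
tcp_pos: [431.5, -169.7, 96.4]
tcp_rot: [[-1.0, -0.0, 0.002], [-0.0, 1.0, -0.001], [-0.002, -0.001, -1.0]]
ft_force: [0.1, 0.3, 0.1]
width: 1.001
tcp [ 431.5 -169.7   96.4] shift tool [0.  0.2 2.4] jaw deg 90.0 yaw rad (tool z is down -> negated) 0.0 t 25.8333 j [ -35.3   33.4  112.4    0.    34.1 -125.3]
```

```bash
python3 -m pendant '[[0,0,2,0,0.3],[0,0,2,0,0.4],[0,0,2,0,0.5],[0,0,2,0,0.6],[0,0,2,0,0.65]]' 25 && python3 -m pendant '[[0,0,0,0,0.7],[0,0,0,0,0.8],[0,0,0,0,0.85],[0,0,0,0,0.85],[0,0,0,0,0.85]]';python3 -m pendant '[[0,0,0,0,0.85],[0,0,0,0,0.85],[0,0,0,0,0.85],[0,0,0,0,0.85]]';python3 -m pendant '[[0,0,0,0,0.85],[0,0,0,0,0.85],[0,0,0,0,0.85],[0,0,0,0,0.85]]'
```

```text
time_s: 26.25
tcp_pos: [430.7, -169.4, 93.7]
tcp_rot: [[-1.0, -0.0, 0.0], [-0.0, 1.0, -0.0], [-0.0, -0.0, -1.0]]
ft_force: [-0.0, -0.1, -0.2]
width: 0.705
time_s: 26.67
tcp_pos: [430.7, -169.3, 93.5]
tcp_rot: [[-1.0, -0.0, -0.0], [-0.0, 1.0, 0.0], [0.0, 0.0, -1.0]]
ft_force: [-0.4, 0.5, 0.2]
width: 0.323
time_s: 27.0
tcp_pos: [430.7, -169.3, 93.5]
tcp_rot: [[-1.0, -0.0, -0.0], [-0.0, 1.0, 0.0], [0.0, 0.0, -1.0]]
ft_force: [0.9, -0.4, 0.3]
width: 0.318
time_s: 27.33
tcp_pos: [430.7, -169.3, 93.5]
tcp_rot: [[-1.0, -0.0, -0.0], [-0.0, 1.0, 0.0], [0.0, 0.0, -1.0]]
ft_force: [0.9, 0.1, -0.3]
width: 0.323
```

```bash
python3 -m pendant '[[0,0,-4,0,0.85],[0,0,-14,0,0.85],[0,0,-34,0,0.85],[0,0,-60,0,0.85],[0,0,-88,0,0.85]]' && python3 -m pendant '[[-1,3,-24,0,0.85],[-3,12,-40,0,0.85],[-10,30,-46,0,0.85],[-18,56,-46,0,0.85],[-28,86,-46,0,0.85]]' && python3 -m pendant '[[-10,31,0,0,0.85],[-20,62,0,0,0.85],[-30,93,0,0,0.85],[-40,124,0,0,0.85],[-50,155,0,0,0.85]]' && python3 -m pendant '[[-10,31,0,0,0.85],[-20,62,0,0,0.85],[-30,93,0,0,0.85],[-40,124,0,0,0.85],[-50,155,0,0,0.85]]' && python3 -m pendant '[[-9,28,0,0,0.85],[-16,53,0,0,0.85],[-21,73,0,0,0.85],[-23,80,0,0,0.85],[-23,80,0,0,0.85]]' && python3 -m pendant '[[0,0,0,0,0.85],[0,0,0,0,0.85]]'; python3 - <<'E'
from h import *
go(582,308,97.5,90)
c=ctrl.get_calibration("wrist"); im=ctrl.snapshot("wrist"); cv2.imwrite("pics/w11.png",im)
print(proj(c,(582,308,4)).round(0)); crop(im,200,80,360,280,3,"w11c.png")
im=ctrl.snapshot("side");cv2.imwrite("pics/d11.png",im)
E
```

```text
time_s: 27.75
tcp_pos: [429.9, -168.8, 182.0]
tcp_rot: [[-1.0, -0.0, -0.002], [-0.0, 1.0, 0.002], [0.002, 0.002, -1.0]]
ft_force: [-0.3, -0.5, -0.1]
width: 0.32
time_s: 28.17
tcp_pos: [459.1, -83.4, 228.7]
tcp_rot: [[-1.0, 0.002, 0.002], [0.002, 1.0, -0.001], [-0.002, -0.001, -1.0]]
ft_force: [0.4, 0.2, -1.4]
width: 0.323
time_s: 28.58
tcp_pos: [508.5, 73.3, 227.8]
tcp_rot: [[-1.0, -0.0, -0.0], [-0.0, 1.0, -0.0], [0.0, -0.0, -1.0]]
ft_force: [0.9, -0.4, -0.3]
width: 0.318
time_s: 29.0
tcp_pos: [558.4, 228.3, 227.7]
tcp_rot: [[-1.0, -0.0, -0.0], [-0.0, 1.0, -0.0], [0.0, -0.0, -1.0]]
ft_force: [0.5, -1.3, -0.2]
width: 0.319
time_s: 29.42
tcp_pos: [581.4, 308.1, 227.3]
tcp_rot: [[-1.0, -0.003, -0.0], [-0.003, 1.0, 0.0], [0.0, 0.0, -1.0]]
ft_force: [-0.1, -0.6, -1.4]
width: 0.322
time_s: 29.58
tcp_pos: [581.0, 305.3, 227.4]
tcp_rot: [[-1.0, 0.001, -0.001], [0.001, 1.0, -0.001], [0.001, -0.001, -1.0]]
ft_force: [-0.1, 0.2, -0.8]
width: 0.319
tcp [581.  305.3 227.4] shift tool [ -1.1   2.9 129.9] jaw deg 90.0 yaw rad (tool z is down -> negated) -0.001 t 29.5833 j [ 18.   33.9  78.4  -0.   67.8 -71.9]
[281. 183.]
```

View pics/w11.png

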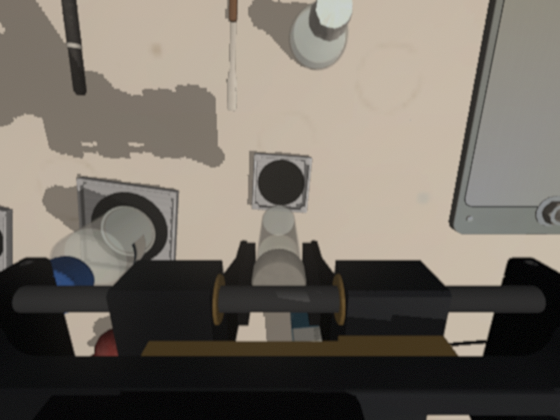

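View pics/d11.png

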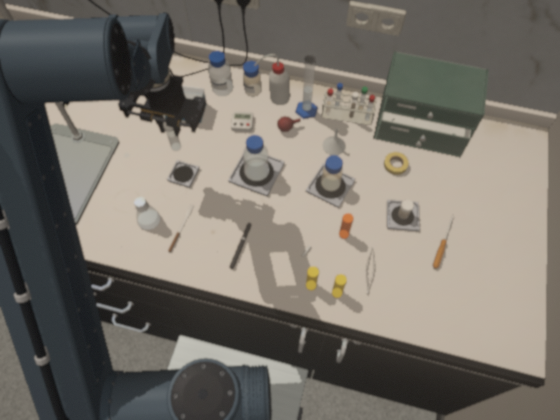

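Pad S is at (281.5,182.5), matching the predicted (281,183). The teal box lies just behind it, so I'll check clearance before lowering.

```bash
python3 - <<'E'
from h import *
S=ctrl.get_calibration("scene");D=ctrl.get_calibration("side")
im=cv2.imread("pics/scene0.png");crop(im,270,80,350,160,7,"box_s.png")
im=cv2.imread("pics/side0.png");crop(im,150,70,230,150,7,"box_d.png")
print(onz(S,(304,132),0).round(0), onz(D,(165,113),0).round(0), onz(D,(204,121),0).round(0))
print("top front-left scene/side", tri((S,D),((302,122),(202,106))).round(0))
E
```

```text
[772. 308.   0.] [778. 439.   0.] [780. 314.   0.]
top front-left scene/side [783. 321.  40.]
```

View pics/box_s.png

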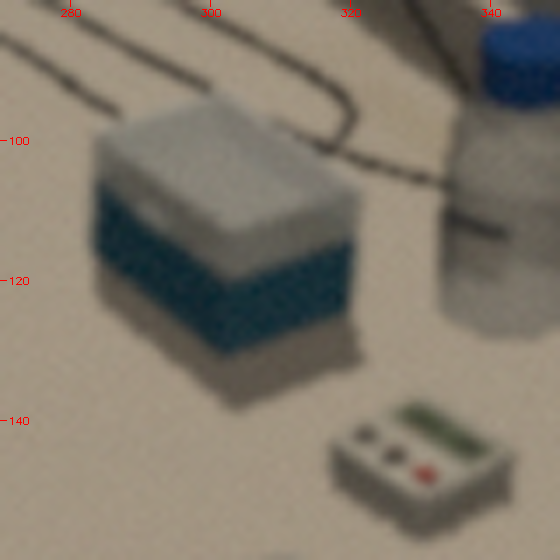

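View pics/box_d.png

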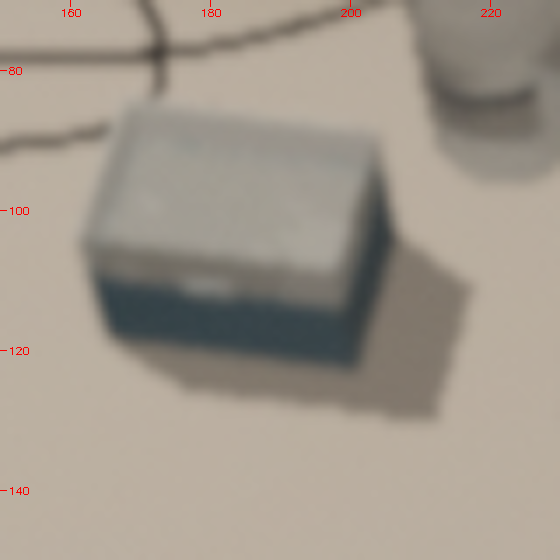

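The box starts at x≈775, which is well clear. I'll lower the vial.

```bash
python3 -m pendant '[[-1,2,14,0,0.85],[-1,2,40,0,0.85],[-1,2,70,0,0.85],[-1,2,98,0,0.85],[-1,2,114,0,0.85]]' && python3 -m pendant '[[0,0,5,0,0.85],[0,0,8,0,0.85],[0,0,9,0,0.85],[0,0,9,0,0.85],[0,0,9,0,0.85]]'; python3 -m pendant '[[0,0,0,0,0.85],[0,0,0,0,0.85]]'
```

```text
time_s: 30.1
tcp_pos: [580.9, 306.8, 110.7]
tcp_rot: [[-1.0, 0.001, -0.005], [0.001, 1.0, -0.002], [0.005, -0.002, -1.0]]
ft_force: [0.1, 0.3, -0.9]
width: 0.321
time_s: 30.52
tcp_pos: [583.6, 308.9, 106.2]
tcp_rot: [[-1.0, -0.0, 0.003], [-0.0, 1.0, 0.001], [-0.003, 0.001, -1.0]]
ft_force: [0.5, 0.0, -0.5]
width: 0.321
time_s: 30.68
tcp_pos: [583.1, 308.9, 105.7]
tcp_rot: [[-1.0, -0.0, 0.002], [-0.0, 1.0, 0.001], [-0.002, 0.001, -1.0]]
ft_force: [0.1, 0.6, -0.3]
width: 0.317
```

```bash
python3 -m pendant '[[0,0,2,0,0.85],[0,0,4,0,0.85],[0,0,6,0,0.85],[0,0,6,0,0.85],[0,0,6,0,0.85]]' && python3 -m pendant '[[0,0,1,0,0.85],[0,0,1,0,0.85],[0,0,1,0,0.85],[0,0,1,0,0.85]]'
```

```text
time_s: 31.1
tcp_pos: [582.3, 308.6, 98.2]
tcp_rot: [[-1.0, -0.0, -0.001], [-0.0, 1.0, -0.0], [0.001, -0.0, -1.0]]
ft_force: [-0.5, 0.3, 0.0]
width: 0.32
time_s: 31.43
tcp_pos: [582.6, 308.7, 97.6]
tcp_rot: [[-1.0, -0.0, 0.0], [-0.0, 1.0, 0.0], [-0.0, 0.0, -1.0]]
ft_force: [-0.0, 0.5, -0.6]
width: 0.324
```

```bash
python3 -m pendant '[[0,0,0.5,0,0.85],[0,0,0.7,0,0.85],[0,0,0.7,0,0.85],[0,0,0.7,0,0.85]]'
```

```text
time_s: 31.77
tcp_pos: [583.0, 308.7, 97.5]
tcp_rot: [[-1.0, -0.0, 0.001], [-0.0, 1.0, 0.0], [-0.001, 0.0, -1.0]]
ft_force: [-0.1, -1.2, 4.6]
width: 0.321
```

```bash
python3 -m pendant '[[0,0,0,0,0.6],[0,0,0,0,0.5],[0,0,0,0,0.4],[0,0,0,0,0.2],[0,0,0,0,0]]' && python3 -m pendant '[[0,0,0,0,0],[0,0,0,0,0],[0,0,0,0,0],[0,0,-6,0,0],[0,0,-20,0,0]]' && python3 -m pendant '[[0,0,-30,0,0],[0,0,-60,0,0],[0,0,-90,0,0],[20,0,-110,0,0],[50,0,-120,0,0]]' && python3 -m pendant '[[30,0,0,0,0],[60,0,0,0,0],[90,0,0,0,0],[100,0,0,0,0],[100,0,0,0,0]]' && python3 -m pendant '[[0,0,0,0,0],[0,0,0,0,0],[0,0,0,0,0]]'; python3 - <<'E'
from h import *
for n in("side","scene","wrist"):
    im=ctrl.snapshot(n);cv2.imwrite(f"pics/{n}12.png",im)
    if n=="side":crop(im,130,110,330,240,4,"d12c.png")
go(450,308,250)
E
```

```text
time_s: 32.18
tcp_pos: [582.3, 308.6, 96.3]
tcp_rot: [[-1.0, -0.0, -0.001], [-0.0, 1.0, -0.0], [0.001, -0.0, -1.0]]
ft_force: [0.0, 0.3, -0.2]
width: 0.616
time_s: 32.6
tcp_pos: [581.2, 308.2, 115.4]
tcp_rot: [[-1.0, -0.0, -0.004], [-0.0, 1.0, -0.001], [0.004, -0.001, -1.0]]
ft_force: [-0.5, -0.2, -0.3]
width: 0.965
time_s: 33.02
tcp_pos: [536.6, 309.2, 241.2]
tcp_rot: [[-1.0, 0.001, 0.01], [0.001, 1.0, 0.003], [-0.01, 0.003, -1.0]]
ft_force: [-0.2, 0.4, 0.0]
width: 0.998
time_s: 33.43
tcp_pos: [429.8, 308.6, 237.4]
tcp_rot: [[-1.0, -0.002, -0.002], [-0.002, 1.0, -0.001], [0.002, -0.001, -1.0]]
ft_force: [0.5, 0.1, -0.7]
width: 1.001
time_s: 33.68
tcp_pos: [434.7, 308.9, 237.0]
tcp_rot: [[-1.0, 0.001, 0.002], [0.001, 1.0, 0.001], [-0.002, 0.001, -1.0]]
ft_force: [-0.3, 0.2, 0.2]
width: 0.999
tcp [433.7 308.6 236.6] shift tool [-16.3  -0.6 -13.4] jaw deg 90.0 t 33.8333 j [ 23.4  23.9  96.1  -0.   60.  -66.6]
```

View pics/d12c.png

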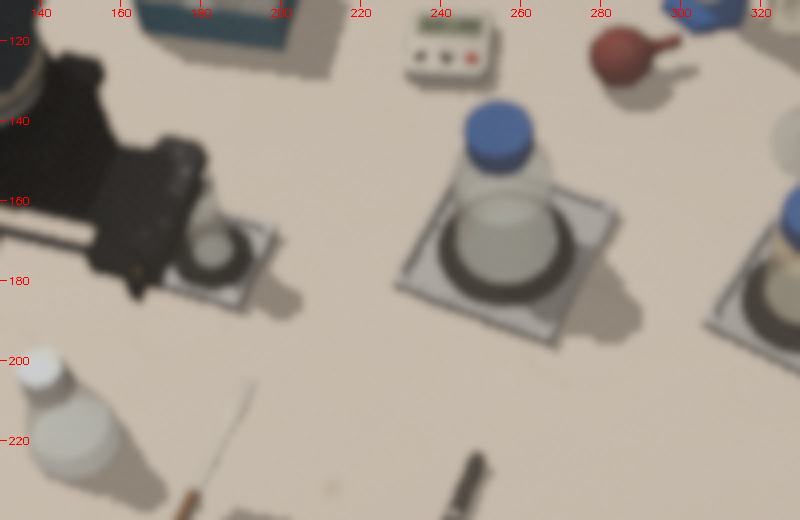

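View pics/scene12.png

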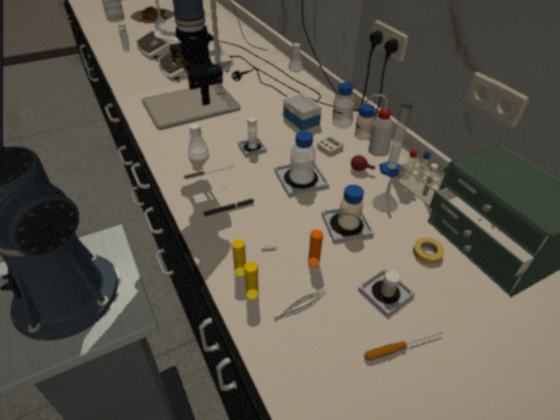

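View pics/wrist12.png

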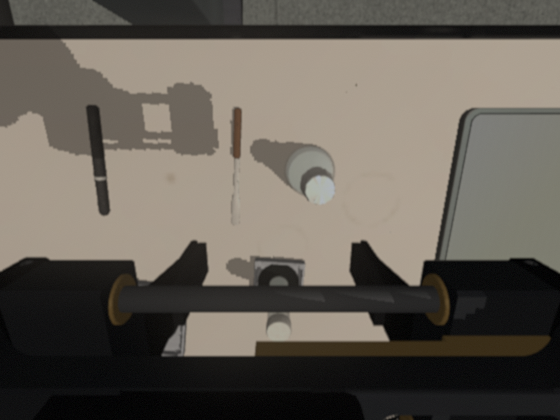

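All four stand upright in their trays. As a last check, I'll overlay where cap tops and feet should project if centred on the pads, using pad pixels from the first images.

```bash
python3 - <<'E'
from h import *
T=dict(vial=((252,147),98,(582,308)),jar=((386.2,292),55,(611,-315)),small=((347,223.6),110,(654,-103.5)),big=((301,177.6),142,(644,110)))
S=ctrl.get_calibration("scene")
im=cv2.imread("pics/scene12.png");tiles=[]
for k,(p,h,w) in T.items():
    b=onz(S,p,4); q=proj(S,b+[0,0,h]); print(k,q.round(1))
    x0,y0=int(p[0])-35,int(p[1])-60
    t=cv2.resize(im[y0:y0+95,x0:x0+70],None,fx=4,fy=4,interpolation=cv2.INTER_CUBIC)
    for z,c in((q,(0,0,255)),(np.array(p),(0,255,0))): cv2.drawMarker(t,tuple(int(v) for v in (z-[x0,y0])*4+2),c,0,12,1)
    tiles.append(t)
g=np.hstack(tiles);cv2.imwrite("pics/chk.png",cv2.resize(g,(800,int(g.shape[0]*800/g.shape[1]))))
E
```

```text
vial [251.1 119.6]
jar [391.2 276.4]
small [352.9 190.9]
big [303.8 135.7]
```

View pics/chk.png

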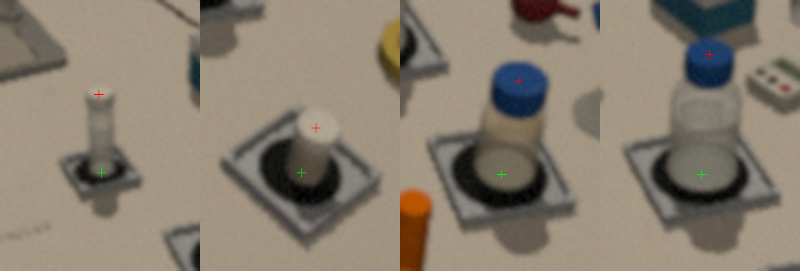

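The red marks fall on the cap tops and the feet sit inside the black pads. The flask's cap is still at about (195,126). Handing in.

```bash
python3 - <<'E'
from plant import ctrl
print(ctrl.state()["time_s"],ctrl.hand_in())
E
```

```text
the job is handed in; nothing more can be done
33.8333 None
```

I put all four containers in their trays and handed the job in at 33.8 s; no verdict came back. Each one was lowered until the wrist force showed contact, then released: vial in the smallest tray, jar in the next, smaller bottle in the next, big bottle in the largest.

My last checks were these:
- **Placing:** the final pictures show all four upright. Each cap top falls within a few mm of the spot above its pad's centre, and each foot is inside the black pad.
- **Flask:** I did not touch it; its cap shows at the same place in the scene camera as at the start, (195,126) pixels.
- **Clear of the work:** the gripper was open and well above everything at hand-in.

One disagreement: at the start the scene and side cameras differed by 3–9 mm in y. I re-measured with the wrist camera before each grasp and placing, and it matched the corrected positions to within about 2 mm.

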